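# Light the swarf chest and hold its sprung hood ajar

## Robot

A 6-joint arm with a two-finger parallel gripper is mounted at the origin on the work surface. World frame = base frame: x ahead of the robot, y to its left, z up, the work surface at z = 0. Lengths are in m, angles in rad, forces in N, time in s.
With the tool pointing down it reaches from about 0.25 to 0.775 m from the base axis. Payload 8.9 kg.
Tool frame: the origin (TCP) lies midway between the tips of the shut fingers; the grasp point (between the pads) lies 19 mm behind it; z points along the fingers, y is the direction in which the jaws open and shut (so a half turn about z gives the same grasp; the last joint's range is limited). The gripper opens to 85 mm and grips with 20 to 120 N. Pads are 22 mm wide; open, the fingers measure 114 mm over their backs; the gripper's body (76 mm by 85 mm) begins 54 mm behind the grasp point. The pads swing forward as they close: fully open they stand 13 mm farther back than shut.
Start: joints at [-1.409, 0.291, -0.153, 1.127, 0, 1.431], TCP at [0.156, -0.501, 0.231] pointing down, gripper open.
Joint ranges: [-2.52, 2.52], [-0.91, 1.74], [-1.3, 1.37], [-1.96, 2.02], [-1.52, 1.47], [-3.14, 3.14]. Speed limits (rad/s): [2.22, 2.22, 2.79, 3.14, 3.14, 3.14].

## Interface

Orientations are given as a unit quaternion [x, y, z, w].
In Python, from rig import sense, grab_frame, calibration, finish_job gives the robot as it stands.
- The arm moves only by the tool apply_moves, never from a script. Its argument "increments" is a list of rows, each a list of 5 numbers: the shift along the tool's x, y, z in cm, then the turn about the tool's z in rad, then the opening, from 0 (shut) to 1 (fully open). A call has 1 to 8 rows; each row shifts and turns the commanded pose from where the row before left it, along the tool's axes as they then stand; what a row does not reach is not made up. A row lasts 1/10 s, in which the tool goes at most 50 mm and 8.59 degrees, less where a joint would pass 70% of its speed; a pose out of reach is approached as far as the arm can. A call is refused whole if a number of a shift passes 5 or a number of a turn 0.15, either way. A call with a gripper value outside its range is refused whole. The fingers move at their own pace and stop on an object; the grip force is fixed at half the most. Time passes only in rows, so rows that do not move let the fingers close. It gives the time, the measured TCP pose, the force and the opening at its end, in the units of the state.
- sense(): the state, without advancing time (a new reading comes with each control period).
- grab_frame(name): name is "scene" or "side" or "wrist"; returns the picture (400x640x3 uint8, red, green, blue); there is no depth.
- calibration(name): a dict with "vertical_fov" (degrees; the focal length in pixels is half the picture's height over the tangent of half this angle, whatever the lens; pixels are square), "cx", "cy" (the principal point, pixels), "rvec" (rotation vector, rad) and "tvec" (3), from world to camera coordinates, as OpenCV has them. Camera axes: x right, y down, z forward; pixel columns grow to the right and rows downward; lengths in m; the calibration is good to about 2 mm. A picture is of the moment at which its call begins: read the wrist's pose just before it. calibration takes no time and is no camera call; for the wrist camera it gives the pose at the moment of the call.
- finish_job(): hands the job in, once; it reports no verdict.
The state is a dict: "time": time; "qpos": joint angles; "joint_vel": joint speeds; "effort": joint torques, N m; "tcp_pos": TCP position; "orientation": TCP orientation; "contact_force": force on the tool from outside, world axes, zero at the start; "ft_torque": the same for the moment, N m; "grip_width": finger opening in m.
Only numpy, scipy, OpenCV 4.12 (cv2) and the standard library are available. Lean on these libraries where they do the work, as an engineer would, in place of code of your own. Each camera call takes 0.05 s, during which the arm holds its last target.

## Task

A colleague wants to look into the swarf chest: hook the orange-handled work lamp onto the blue end of the rail, slide it along, without lifting it off, until its hook is centred on the red band, and let go of it hanging there. Then lift the chest's sprung hood by its bar past its balance point (pointers clearly beyond the red line), bring it gently back and hold it just below, with the pointers in the yellow band; never let the hood fall or fling open, and leave the bottle, the jar and the vee block alone. Finish while still holding the hood there: do not let go.

Things in the scene. Friction and masses are not known exactly. Their poses are not given: they have to be found in the camera images.
- chest: Fixed blue-grey steel chest, 180 (x) x 220 (y) x 80 mm high; origin under its centre, x from the front (handle side, towards the robot) to the rear hinge, y along the hinge. Beside each side (116 to 128 mm from the middle) stands a grey quadrant, an arc of 110 mm radius about the hinge: yellow band at 0.72 to 0.92 rad, red line at 1.0 rad.
- cover (a joint): Hood angle (rad): 0 shut, 1.4 at its stop; white pointers show it on the quadrants. Dark blue hood, 180 x 220 x 45 mm, 0.8 kg, hinged at the rear, opens up and away. A damped spring bears part of its weight: below its balance point, 1.0 rad (red line), it sinks shut (1.1 N at the bar when shut, 0.4 N in the yellow band); above, it rises to the stop.
- cover_hinge (a point): Middle of the hood's hinge axis, which is along the chest's y: 90 mm behind the chest's origin along its x, 80 mm up.
- cover_handle (a point): Centre of the hood's bar handle: round steel, 12 mm thick, 110 mm long, parallel to the hinge, on end stubs 45 mm in front of the hood's front face (39 mm clear behind the bar). Shut, it is 225 mm in front of the hinge axis and 25 mm above it, and the hood's top is 20 mm above the bar's centre. Turns with the hood.
- rail_mid (a point): Middle of the axis of a fixed level steel rail along this point's y (x points away from the robot, -y end is next to the chest): 12 mm thick, 280 mm long, axis 170 mm above the bench; at each end a post, 16 mm thick, top 8 mm above the axis, foot 70 x 35 x 8 mm. Painted blue from y = +25 to +130 mm.
- mark: Red band painted around the rail, 26 mm long; origin at its centre on the rail's axis, y along the rail.
- lamp_grip (a point): Middle of the work lamp's orange grip fin: 26 (x) x 14 mm (y), 100 to 146 mm above the lamp's foot, this point at 126 mm; pinch across y from above. Lamp loose, 0.22 kg, upright, 146 mm high; grey body 50 x 44 mm, top at 54 mm, lens on -y. Below the fin an orange hook, 14 mm wide in y: strap at -x, V crown (top at 106 mm), lip at +x.
- lamp_hook (a point): Where the rail's axis lies in the hook when the lamp hangs: 91 mm above its foot, under the crown; lamp's axes. The hook is open on +x only: a 26 mm gap from the body's top (54 mm) to the lip's end (80 mm); inside width 28 mm. The rail enters with its axis 67 mm above the foot, 24 mm below this point; then the lamp is lowered.
- bottle: White round bottle with a red cap, 68 mm thick, 160 mm high; bystander; origin under its centre.
- jar: Amber jar with a black cap, 64 mm thick, 70 mm high; bystander; origin under its centre.
- vee: Steel vee block, 60 x 50 x 44 mm high; bystander; origin under its centre.
Mind the look-alikes: they are no part of the job. Leave any purple or turquoise look-alike of the part that bears lamp_grip alone.

How it is judged:
By the outcome, as a careful person would: the job done as asked, in the order asked, and still so for the second after the job is handed in, while the arm keeps its last pose, push and grip.
It also fails if it takes over 59 s, if anything falls off the work surface, if the arm or the gripper's body presses on something with over 40 N, if the wrist force passes 120 N, or if a joint passes its speed limit or range.

## Working session

There is one attempt and no reset: what is moved stays moved. The work goes in short steps, Python scripts to look and compute and a tool call to move; the robot and the scene stay as the last step left them, time stands still between calls to the robot, and variables do not carry over. Pictures are saved under pics/ and viewed, and the job is handed in when it is done.

Besides the shell and the picture viewer there is one more tool, called as name(argument=value, ...) on one line, values as JSON. apply_moves: Moves the arm, as the interface text tells. Its arguments: {"type":"object","properties":{"increments":{"type":"array"}},"required":["increments"]}

```bash
ls; mkdir -p pics; python3 - <<'E'
from rig import *
import cv2
for n in ("scene","side","wrist"):
    c=calibration(n); print(n,c)
    cv2.imwrite(f"pics/{n}0.png",grab_frame(n)[:,:,::-1])
print(sense())
E
```

```text
pics
scene {'vertical_fov': 54.15599715437617, 'cx': 317.15501821471247, 'cy': 197.18959070442114, 'rvec': array([ 2.50450446,  0.76229328, -0.211019  ]), 'tvec': array([-0.39090576, -0.26252786,  1.42110762])}
side {'vertical_fov': 51.98504316102069, 'cx': 324.87505177658477, 'cy': 192.82760601160118, 'rvec': array([ 0.65535556, -2.54978663,  1.30526898]), 'tvec': array([0.40669526, 0.30671478, 0.81194818])}
wrist {'vertical_fov': 66.80852623051675, 'cx': 318.8403758723783, 'cy': 199.6733922096851, 'rvec': array([-2.31658502,  1.70804401,  0.26964682]), 'tvec': array([-0.52488507, -0.03930271,  0.38026051])}
{'time': 0.15, 'qpos': array([-1.40932343e+00,  2.91152909e-01, -1.53954276e-01,  1.12666121e+00,
        2.66085310e-05,  1.43147881e+00]), 'joint_vel': array([-0.00068511, -0.00091611,  0.00273268,  0.00152757,  0.00184702,
       -0.00121323]), 'effort': array([ 1.03986960e-03, -5.37370133e+01,  3.31521142e+01,  1.13868242e-02,
       -1.89413154e-04,  1.97121585e-05]), 'tcp_pos': array([ 0.1554961 , -0.50111124,  0.23086266]), 'orientation': array([ 9.88711826e-01,  1.49828865e-01,  7.91944548e-06, -4.86149501e-04]), 'contact_force': array([-0.18250756, -1.5183332 , -0.40086867]), 'ft_torque': array([ 0.03516827,  0.00521584, -0.01941458]), 'grip_width': 0.08517683281932034}
```

View pics/scene0.png

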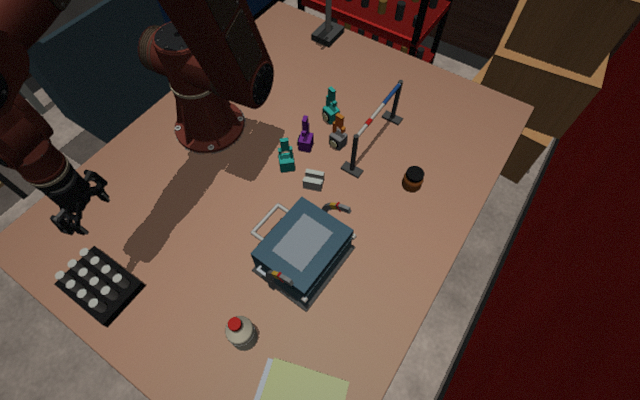

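View pics/side0.png

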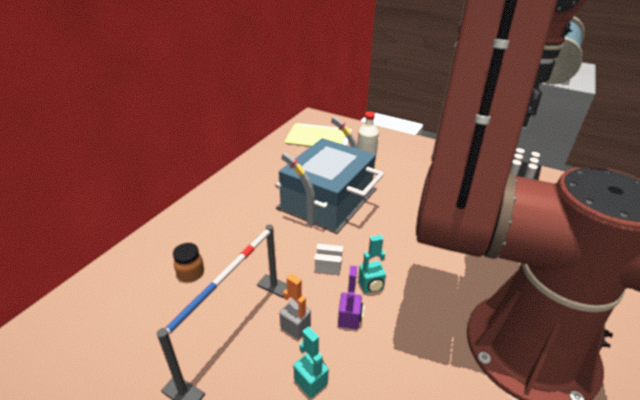

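View pics/wrist0.png

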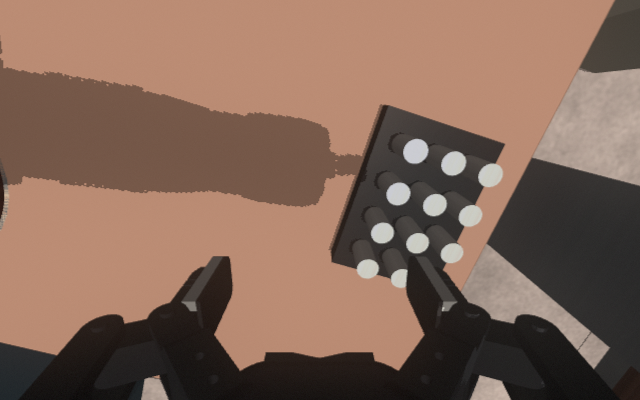

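The orange-handled lamp is at scene (339,131) and side (295,305). Its look-alikes are purple at scene (305,135), turquoise at (331,105) and turquoise at (287,155). I choose the orange one with the grey body and will check it in crops.

```bash
python3 - <<'E'
import cv2
s=cv2.imread("pics/scene0.png"); d=cv2.imread("pics/side0.png")
def crop(im,x0,y0,w,h,f,n): cv2.imwrite(n,cv2.resize(im[y0:y0+h,x0:x0+w],None,fx=f,fy=f,interpolation=cv2.INTER_CUBIC))
crop(s,270,70,150,112,5,"pics/s_rail.png")
crop(s,235,165,150,140,4,"pics/s_chest.png")
crop(d,150,215,180,185,3.2,"pics/d_rail.png")
crop(d,265,105,130,130,4.5,"pics/d_chest.png")
E
```

```text
(no output)
```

View pics/s_rail.png

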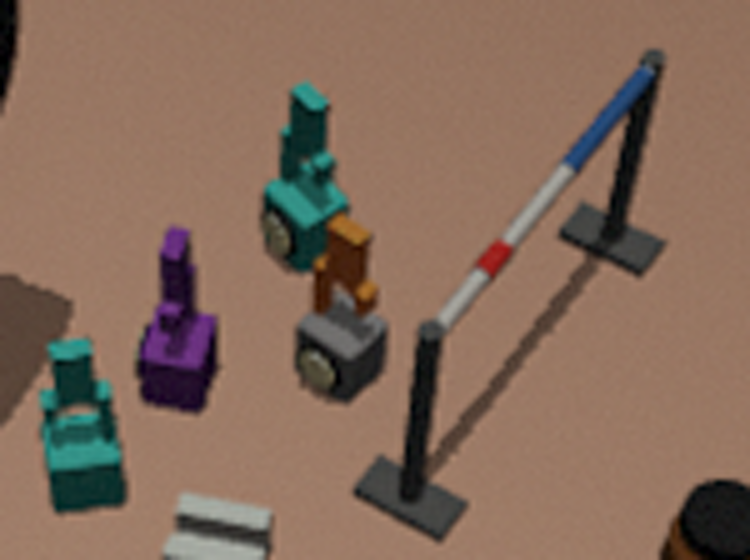

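View pics/s_chest.png

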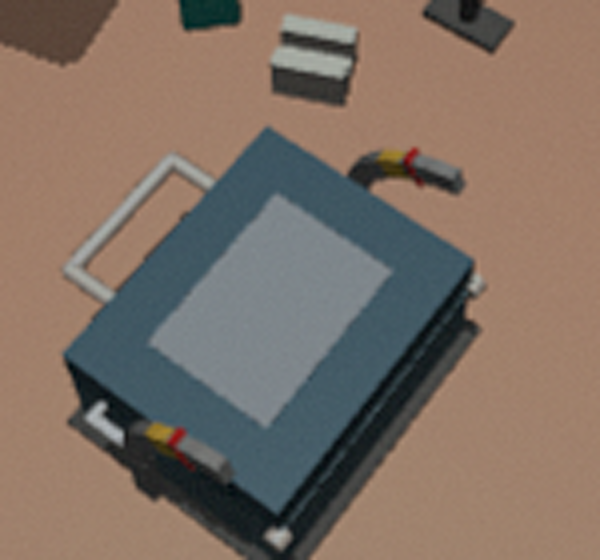

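View pics/d_rail.png

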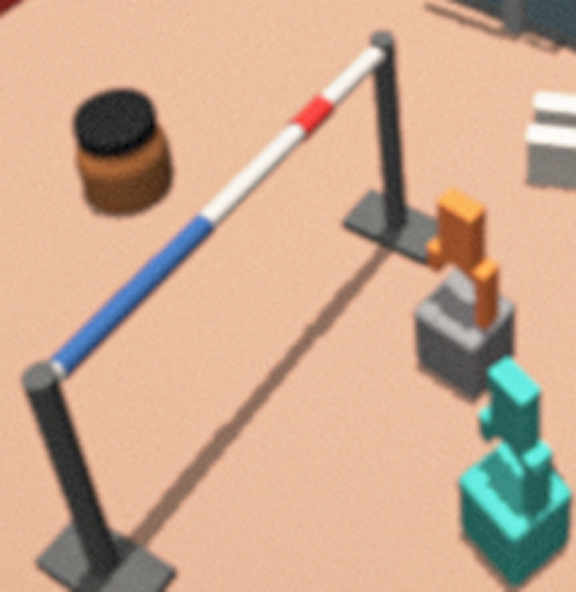

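View pics/d_chest.png

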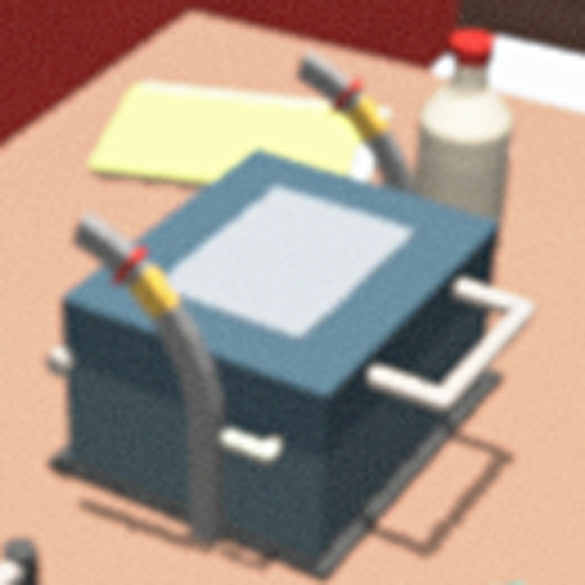

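```bash
cat > h.py <<'E'
import numpy as np, cv2
from scipy.optimize import least_squares
from scipy.spatial.transform import Rotation as R
def proj(c,P):
    f=200/np.tan(np.radians(c['vertical_fov'])/2)
    K=np.array([[f,0,c['cx']],[0,f,c['cy']],[0,0,1]])
    return cv2.projectPoints(np.float64(P).reshape(-1,1,3),np.float64(c['rvec']),np.float64(c['tvec']),K,None)[0].reshape(-1,2)
def place(p,L,z0=0):
    x,y,a=p; L=np.float64(L); c,s=np.cos(a),np.sin(a)
    return np.c_[x+c*L[:,0]-s*L[:,1], y+s*L[:,0]+c*L[:,1], L[:,2]+z0]
def fit(obs,p0):
    # obs: list of (cal, local pts, px)
    def r(p): return np.concatenate([(proj(c,place(p,L))-px).ravel() for c,L,px in obs])
    s=least_squares(r,p0,loss='soft_l1'); return s.x, r(s.x).reshape(-1,2)
E
cat > fit0.py <<'E'
from h import *
from rig import calibration
S,D=calibration('scene'),calibration('side')
sc=lambda a,f,o: np.float64(a)/f+np.float64(o)
print('cams',*[ -R.from_rotvec(c['rvec']).as_matrix().T@c['tvec'] for c in (S,D)])
H=[[-.09,.11,.125],[-.09,-.11,.125],[.09,-.11,.125],[.09,.11,.125],[-.135,.055,.105],[-.135,-.055,.105]]
p,r=fit([(S,H,sc([[268,127],[68,355],[280,515],[474,263],[173,157],[70,268]],4,(235,165))),
 (D,H,sc([[325,393],[497,228],[258,150],[65,300],[443,396],[527,305]],4.5,(265,105)))],[.5,-.1,0]); print('chest',p); print(r.round(1).tolist())
# rail: y of posts t, mark m
Rl=lambda t,m:[[0,-t,.178],[0,t,.178],[0,m,.17],[0,.025,.17],[0,.13,.17]]
px=[(S,sc([[430,328],[652,58],[494,259],[572,166],[648,72]],5,(270,70))),(D,sc([[383,40],[41,376],[314,115],[208,221],[60,364]],3.2,(150,215)))]
def rr(q): return np.concatenate([(proj(c,place(q[:3],Rl(q[3],q[4])))-u).ravel() for c,u in px])
s=least_squares(rr,[.5,.3,0,.14,-.05],loss='soft_l1'); print('rail',s.x,rr(s.x).round(1).tolist())
B=[[-.025,.022,.054],[-.025,-.022,.054],[.025,-.022,.054],[.025,.022,.054]]
F=[[-.013,.007,.146],[-.013,-.007,.146],[.013,-.007,.146],[.013,.007,.146]]
for a in (0,-.5,.5,-1):
  for n,c,f,o in (('S',S,5,(270,70)),('D',D,3.2,(150,215))):
    print(a,n,((proj(c,place([.43,.18,a],B+F+[[0,-.022,.027]]))-np.array(o))*f).round(0).tolist())
E
python3 fit0.py
```

```text
cams [ 0.85692811 -0.5749454   1.08461378] [0.14695495 0.61846959 0.71738027]
chest [ 0.58063287 -0.23483508 -0.04998009]
[[-0.9, -0.8], [-2.3, -0.5], [-1.2, -0.2], [-0.3, -1.0], [-0.9, 0.4], [-0.6, 0.2], [-0.5, -0.1], [-0.2, -1.8], [-1.3, -1.2], [-2.0, -1.1], [-0.9, 0.5], [-1.3, 0.7]]
rail [ 0.53061406  0.25646725 -0.01081704  0.13969342 -0.06818557] [-0.8, -0.2, -0.5, -0.7, -1.6, 0.4, -2.2, 0.6, -1.6, 0.1, -0.3, -1.0, -0.4, -1.3, -0.4, 0.3, -0.7, 0.1, -0.4, 0.9]
0 S [[320.0, 286.0], [285.0, 327.0], [348.0, 360.0], [382.0, 317.0], [328.0, 213.0], [317.0, 227.0], [351.0, 244.0], [363.0, 230.0], [315.0, 369.0]]
0 D [[485.0, 343.0], [522.0, 290.0], [453.0, 259.0], [415.0, 309.0], [479.0, 214.0], [491.0, 198.0], [453.0, 181.0], [440.0, 197.0], [488.0, 302.0]]
-0.5 S [[344.0, 286.0], [288.0, 309.0], [323.0, 360.0], [380.0, 336.0], [339.0, 211.0], [320.0, 219.0], [340.0, 246.0], [359.0, 238.0], [304.0, 359.0]]
-0.5 D [[458.0, 345.0], [520.0, 312.0], [479.0, 258.0], [418.0, 287.0], [466.0, 217.0], [488.0, 207.0], [465.0, 178.0], [444.0, 188.0], [500.0, 312.0]]
0.5 S [[299.0, 295.0], [294.0, 345.0], [369.0, 350.0], [372.0, 300.0], [320.0, 219.0], [319.0, 235.0], [359.0, 238.0], [361.0, 222.0], [330.0, 373.0]]
0.5 D [[508.0, 330.0], [510.0, 272.0], [431.0, 271.0], [426.0, 329.0], [488.0, 207.0], [489.0, 188.0], [444.0, 188.0], [442.0, 206.0], [471.0, 299.0]]
-1 S [[366.0, 295.0], [301.0, 294.0], [301.0, 351.0], [367.0, 352.0], [351.0, 214.0], [329.0, 213.0], [329.0, 244.0], [351.0, 244.0], [300.0, 347.0]]
-1 D [[433.0, 335.0], [506.0, 332.0], [503.0, 266.0], [433.0, 269.0], [454.0, 215.0], [478.0, 214.0], [477.0, 180.0], [453.0, 181.0], [505.0, 325.0]]
```

```bash
cat > fit1.py <<'E'
from h import *
from rig import calibration,sense
S,D=calibration('scene'),calibration('side')
sc=lambda a,f,o: (np.float64(a)+.5)/f+np.float64(o)-.5
B=[[-.025,-.022,.054],[.025,-.022,.054],[.025,.022,.054]]
Bd=[[-.025,.022,.054],[-.025,-.022,.054],[.025,.022,.054]]
F=[[-.013,.007,.146],[-.013,-.007,.146],[.013,-.007,.146],[.013,.007,.146]]
# scene fin top: left (330,222), back(342,213), right(371,234), front(358,243)
p,r=fit([(S,B+[F[1],F[0],F[3],F[2]],sc([[298,325],[343,360],[386,323],[330,220],[342,213],[371,233],[359,243]],5,(270,70))),
 (D,Bd,sc([[478,340],[514,308],[416,310]],3.2,(150,215))),(D,[F[0],F[1],F[2],F[3]],sc([[470,221],[485,206],[453,188],[440,202]],3.2,(150,215)))],[.44,.17,-.1])
print(p,r.round(1).tolist())
# turquoise neighbours: fin top centres scene (311,97),(70,350); purple (177,236); side turq (516,372)
for nm,a,b in (('turq',[311,98],[513,376]),):
  def f(q): return np.r_[proj(S,[[*q,.146]])[0]-sc(a,5,(270,70)),proj(D,[[*q,.146]])[0]-sc(b,3.2,(150,215))]
  s=least_squares(f,[.4,.25]);print(nm,s.x,s.fun)
s=sense();c=calibration('wrist')
Rc=R.from_rotvec(c['rvec']).as_matrix();Rt=R.from_quat(s['orientation']).as_matrix()
print('cam in tool',Rt.T@(-Rc.T@c['tvec']-s['tcp_pos']),'axes',(Rt.T@Rc.T).round(2).tolist(), 'tool axes',Rt.round(3).tolist())
E
python3 fit1.py
```

```text
[ 0.4307992   0.18465017 -0.13794761] [[-1.3, -1.0], [0.9, -0.3], [0.6, -0.5], [-1.2, 0.5], [-0.8, -0.5], [-0.3, -0.5], [-0.8, -0.0], [-1.3, 3.3], [1.5, -1.8], [-1.8, -0.3], [0.4, 0.0], [0.5, 0.1], [-0.4, -0.7], [-1.2, -0.6]]
turq [0.34796655 0.26966837] [-0.24728222 -0.4187907  -0.13070141 -0.15982745]
cam in tool [ 0.07906881  0.00035707 -0.14285537] axes [[-0.0, -0.95, -0.31], [1.0, -0.0, 0.0], [-0.0, -0.31, 0.95]] tool axes [[0.955, 0.296, -0.0], [0.296, -0.955, 0.001], [0.0, -0.001, -1.0]]
```

```bash
cat > plan.py <<'E'
import sys,numpy as np,json
from scipy.spatial.transform import Rotation as R
from rig import sense
# usage: plan.py x y z yaw grip nrows   (world target TCP)
def plan(x,y,z,yaw,g,n,start=None):
    s=sense(); Rt=R.from_quat(s['orientation'])
    p=s['tcp_pos'] if start is None else np.array(start[:3])
    y0=np.arctan2(Rt.as_matrix()[1,0],Rt.as_matrix()[0,0]) if start is None else start[3]
    dy=(yaw-y0+np.pi)%(2*np.pi)-np.pi
    d=(np.array([x,y,z])-p)
    rows=[]; q=p.copy(); a=y0
    for i in range(n):
        tgt=p+d*(i+1)/n; e=tgt-q
        l=np.array([np.cos(a)*e[0]+np.sin(a)*e[1], np.sin(a)*e[0]-np.cos(a)*e[1], -e[2]])
        l=np.round(l*100,2); t=round(-(y0+dy*(i+1)/n-a),3)
        rows.append([*map(float,l),float(t),g])
        q=q+np.array([np.cos(a)*l[0]+np.sin(a)*l[1], np.sin(a)*l[0]-np.cos(a)*l[1], -l[2]])/100; a-=t
    return rows
if __name__=="__main__":
    a=list(map(float,sys.argv[1:6])); n=int(sys.argv[6])
    s=sense(); m=R.from_quat(s['orientation']).as_matrix()
    print('t',s['time'],'tcp',s['tcp_pos'].round(4),'yaw',round(np.arctan2(m[1,0],m[0,0]),4),'F',s['contact_force'].round(2),'w',round(s['grip_width'],4))
    r=plan(*a,n)
    for i in range(0,n,8): print(json.dumps(r[i:i+8]))
E
python3 plan.py .425 .18 .30 3.0 1 20
```

```text
t 0.15 tcp [ 0.1555 -0.5011  0.2309] yaw 0.3008 F [-0.18 -1.52 -0.4 ] w 0.0852
[[2.3, -2.85, -0.35, -0.135, 1.0], [2.66, -2.52, -0.34, -0.135, 1.0], [2.97, -2.14, -0.35, -0.135, 1.0], [3.23, -1.72, -0.34, -0.135, 1.0], [3.44, -1.26, -0.35, -0.135, 1.0], [3.58, -0.8, -0.34, -0.135, 1.0], [3.65, -0.3, -0.35, -0.135, 1.0], [3.65, 0.19, -0.35, -0.135, 1.0]]
[[3.6, 0.68, -0.34, -0.135, 1.0], [3.48, 1.16, -0.35, -0.135, 1.0], [3.29, 1.61, -0.34, -0.135, 1.0], [3.04, 2.04, -0.35, -0.135, 1.0], [2.73, 2.44, -0.34, -0.134, 1.0], [2.39, 2.77, -0.35, -0.135, 1.0], [1.99, 3.08, -0.35, -0.135, 1.0], [1.56, 3.31, -0.34, -0.135, 1.0]]
[[1.1, 3.5, -0.35, -0.135, 1.0], [0.62, 3.6, -0.34, -0.135, 1.0], [0.13, 3.67, -0.35, -0.135, 1.0], [-0.37, 3.64, -0.34, -0.135, 1.0]]
```

apply_moves(increments=[[2.3, -2.85, -0.35, -0.135, 1.0], [2.66, -2.52, -0.34, -0.135, 1.0], [2.97, -2.14, -0.35, -0.135, 1.0], [3.23, -1.72, -0.34, -0.135, 1.0], [3.44, -1.26, -0.35, -0.135, 1.0], [3.58, -0.8, -0.34, -0.135, 1.0], [3.65, -0.3, -0.35, -0.135, 1.0], [3.65, 0.19, -0.35, -0.135, 1.0]])

```text
time: 0.95
tcp_pos: [0.2635, -0.2276, 0.2591]
orientation: [0.769, 0.639, 0.0, 0.0]
contact_force: [0.7, -0.2, -0.5]
grip_width: 0.0855
```

```bash
python3 plan.py .425 .18 .30 3.0 1 13
```

```text
t 0.95 tcp [ 0.2635 -0.2276  0.2591] yaw 1.3859 F [ 0.75 -0.21 -0.54] w 0.0855
[[3.31, 0.64, -0.31, -0.124, 1.0], [3.2, 1.05, -0.32, -0.124, 1.0], [3.05, 1.44, -0.31, -0.124, 1.0], [2.85, 1.81, -0.32, -0.125, 1.0], [2.61, 2.14, -0.31, -0.124, 1.0], [2.31, 2.45, -0.32, -0.124, 1.0], [2.0, 2.72, -0.31, -0.124, 1.0], [1.64, 2.94, -0.32, -0.124, 1.0]]
[[1.27, 3.13, -0.31, -0.124, 1.0], [0.87, 3.26, -0.32, -0.125, 1.0], [0.46, 3.34, -0.31, -0.124, 1.0], [0.04, 3.37, -0.32, -0.124, 1.0], [-0.37, 3.35, -0.31, -0.124, 1.0]]
```

apply_moves(increments=[[3.31, 0.64, -0.31, -0.124, 1.0], [3.2, 1.05, -0.32, -0.124, 1.0], [3.05, 1.44, -0.31, -0.124, 1.0], [2.85, 1.81, -0.32, -0.125, 1.0], [2.61, 2.14, -0.31, -0.124, 1.0], [2.31, 2.45, -0.32, -0.124, 1.0], [2.0, 2.72, -0.31, -0.124, 1.0], [1.64, 2.94, -0.32, -0.124, 1.0]])

```text
time: 1.75
tcp_pos: [0.3642, 0.0227, 0.2843]
orientation: [0.372, 0.928, -0.0, 0.0]
contact_force: [-0.1, -0.4, -0.5]
grip_width: 0.0852
```

apply_moves(increments=[[1.27, 3.13, -0.31, -0.124, 0.5], [0.87, 3.26, -0.32, -0.125, 0.5], [0.46, 3.34, -0.31, -0.124, 0.5], [0.04, 3.37, -0.32, -0.124, 0.5], [-0.37, 3.35, -0.31, -0.124, 0.5], [0, 0, 0, 0, 0.5], [0, 0, 0, 0, 0.5]])

```text
time: 2.45
tcp_pos: [0.4266, 0.178, 0.2995]
orientation: [0.073, 0.997, -0.0, -0.0]
contact_force: [-0.2, 0.3, 0.0]
grip_width: 0.0427
```

```bash
cat > snap.py <<'E'
import sys,cv2,pickle
from rig import *
n,name=sys.argv[1:3]
s=sense(); c=calibration(n); im=grab_frame(n)[:,:,::-1]
cv2.imwrite(f"pics/{name}.png",im); pickle.dump((c,s),open(f"pics/{name}.pkl","wb"))
if len(sys.argv)>3:
    x,y,w,h,f=map(float,sys.argv[3:8]); x,y,w,h=map(int,(x,y,w,h))
    cv2.imwrite(f"pics/{name}_c.png",cv2.resize(im[y:y+h,x:x+w],None,fx=f,fy=f,interpolation=cv2.INTER_CUBIC))
print(s['time'],s['tcp_pos'].round(4),s['grip_width'],s['contact_force'].round(2))
E
python3 snap.py wrist w1
```

```text
2.45 [0.4266 0.178  0.2995] 0.04274631025560822 [-0.2   0.3   0.01]
```

View pics/w1.png

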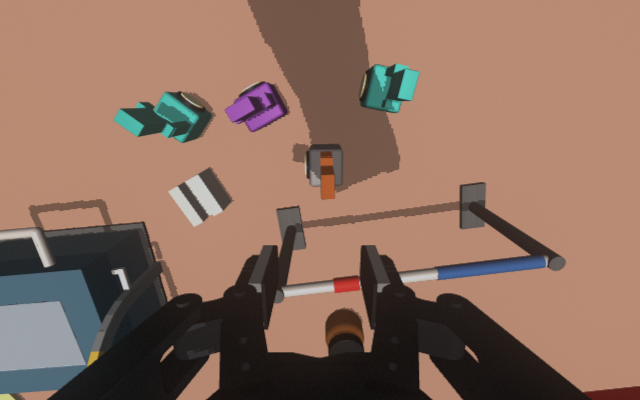

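```bash
python3 - <<'E'
import cv2
s=cv2.imread("pics/w1.png")
def crop(im,x0,y0,w,h,f,n): cv2.imwrite(n,cv2.resize(im[y0:y0+h,x0:x0+w],None,fx=f,fy=f,interpolation=cv2.INTER_CUBIC))
crop(s,290,130,70,80,7,"pics/w1_lamp.png")
crop(s,265,230,310,90,2.5,"pics/w1_rail.png")
E
```

```text
(no output)
```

View pics/w1_lamp.png

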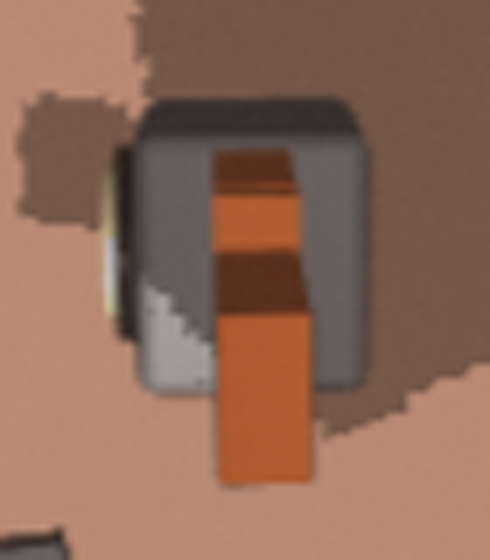

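View pics/w1_rail.png

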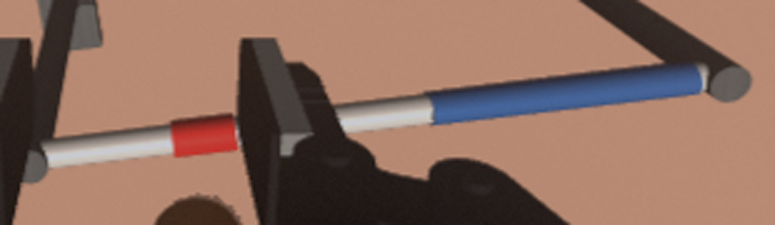

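```bash
cat > fit2.py <<'E'
from h import *
from rig import calibration
import pickle
W,s=pickle.load(open('pics/w1.pkl','rb'))
S,D=calibration('scene'),calibration('side')
sc=lambda a,f,o: (np.float64(a)+.5)/f+np.float64(o)-.5
F=[[-.013,-.007,.146],[-.013,.007,.146],[.013,.007,.146],[.013,-.007,.146]]
B=[[-.025,-.022,.054],[-.025,.022,.054],[.025,.022,.054],[.025,-.022,.054]]
wl=(W,F+B,sc([[216,314],[312,314],[313,484],[219,486],[140,135],[368,135],[368,390],[140,392]],7,(290,130)))
sl=(S,F,sc([[330,220],[342,213],[371,233],[359,243]],5,(270,70)))
dl=(D,[F[1],F[0],F[3],F[2]],sc([[470,221],[485,206],[453,188],[440,202]],3.2,(150,215)))
for o in ([wl],[sl,dl],[wl,sl,dl]):
    p,r=fit(o,[.43,.18,-.1]); print('lamp',p,r.round(1).tolist())
Rl=lambda t,m:[[0,-t,.178],[0,t,.178],[0,m,.17],[0,.025,.17],[0,.13,.17]]
px=[(S,sc([[430,328],[652,58],[494,259],[572,166],[648,72]],5,(270,70))),(D,sc([[383,40],[41,376],[314,115],[208,221],[60,364]],3.2,(150,215))),(W,sc([[30,165],[730,83],[205,136],[432,108],[703,79]],2.5,(265,230)))]
for P in ([px[2]],px[:2],px):
  def rr(q): return np.concatenate([(proj(c,place(q[:3],Rl(.14,q[3])))-u).ravel() for c,u in P])
  q=least_squares(rr,[.53,.256,0,-.05],loss='soft_l1'); print('rail',q.x,rr(q.x).round(1).tolist())
  print(' mark',place(q.x[:3],[[0,q.x[3],.17]]), 'blue75',place(q.x[:3],[[0,.075,.17]]))
E
python3 fit2.py
```

```text
lamp [ 0.43117784  0.18566808 -0.13603404] [[0.0, -0.2], [0.3, -0.4], [0.1, 0.1], [-0.1, -0.0], [-1.2, -0.1], [0.7, -0.5], [0.2, 0.9], [-0.4, 1.0]]
lamp [ 0.43103066  0.18520849 -0.15962172] [[-1.0, 0.4], [-0.5, -0.6], [-0.2, -0.5], [-0.7, -0.1], [-0.1, 0.3], [0.2, 0.3], [-0.5, -0.6], [-1.5, -0.6]]
lamp [ 0.43114999  0.18561029 -0.13709666] [[0.0, -0.3], [0.3, -0.4], [0.0, 0.1], [-0.2, -0.1], [-1.2, -0.1], [0.7, -0.5], [0.1, 0.9], [-0.5, 0.9], [-0.9, 0.4], [-0.5, -0.7], [-0.1, -0.6], [-0.5, -0.2], [-0.1, 0.3], [0.1, 0.3], [-0.8, -0.5], [-1.7, -0.3]]
rail [ 0.53121973  0.25934377 -0.01270555 -0.06811005] [0.6, 0.3, 1.5, 0.7, -0.1, -0.7, -0.3, 0.0, -3.8, -0.5]
 mark [[0.53035437 0.19123922 0.17      ]] blue75 [[0.53217262 0.33433772 0.17      ]]
rail [ 0.5309047   0.2566134  -0.01002371 -0.06822776] [-0.3, 0.3, -0.0, -0.3, -1.1, 0.8, -1.7, 1.1, -1.1, 0.5, -0.1, -0.8, -0.4, -0.8, -0.3, 0.6, -0.5, 0.4, -0.2, 1.2]
 mark [[0.53022082 0.18838906 0.17      ]] blue75 [[0.53165647 0.33160963 0.17      ]]
rail [ 0.53093003  0.25836468 -0.0112739  -0.06753315] [-0.0, -0.1, 0.3, -0.6, -0.7, 0.3, -1.4, 0.7, -0.8, 0.2, -0.5, -0.2, -1.3, 0.0, -1.1, 1.4, -1.2, 1.1, -1.2, 2.0, -0.4, 0.4, 0.5, 0.4, -0.5, -0.8, -1.3, -0.1, -4.8, -0.8]
 mark [[0.53016868 0.19083582 0.17      ]] blue75 [[0.53177555 0.33335992 0.17      ]]
```

```bash
python3 plan.py .4311 .1856 .107 3.0046 .5 8
```

```text
t 2.5 tcp [0.4264 0.1774 0.2995] yaw 2.9941 F [-0.27 -0.39  0.5 ] w 0.0424
[[-0.04, 0.11, 2.41, -0.001, 0.5], [-0.05, 0.11, 2.4, -0.002, 0.5], [-0.04, 0.11, 2.41, -0.001, 0.5], [-0.04, 0.11, 2.41, -0.001, 0.5], [-0.04, 0.11, 2.4, -0.002, 0.5], [-0.05, 0.11, 2.41, -0.001, 0.5], [-0.04, 0.11, 2.41, -0.001, 0.5], [-0.04, 0.11, 2.4, -0.002, 0.5]]
```

apply_moves(increments=[[-0.17, 0.44, 2.4, -0.005, 0.5], [-0.17, 0.44, 2.4, -0.005, 0.5], [0, 0, 3.0, 0, 0.5], [0, 0, 3.0, 0, 0.5], [0, 0, 3.0, 0, 0.5], [0, 0, 3.0, 0, 0.5], [0, 0, 2.4, 0, 0.5], [0, 0, 0, 0, 0.5]])

```text
time: 3.3
tcp_pos: [0.429, 0.1843, 0.1056]
orientation: [0.07, 0.998, -0.001, -0.003]
contact_force: [-0.4, -1.1, 0.2]
grip_width: 0.0428
```

```bash
python3 plan.py .4311 .1856 .107 3.0046 .5 1; python3 snap.py wrist w2; python3 snap.py side d2 230 240 140 120 5
```

```text
t 3.3 tcp [0.429  0.1843 0.1056] yaw 3.0023 F [-0.35 -1.14  0.19] w 0.0428
[[-0.19, 0.16, -0.14, -0.002, 0.5]]
3.3 [0.429  0.1843 0.1056] 0.04281783201124978 [-0.35 -1.14  0.19]
3.35 [0.4303 0.1847 0.1073] 0.04286987191169561 [-0.25 -0.29  0.42]
```

View pics/w2.png

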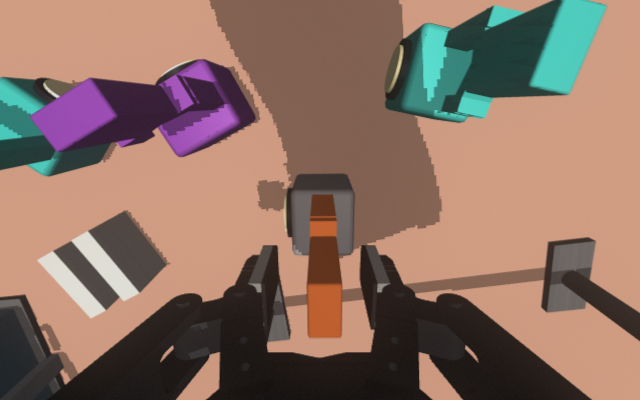

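View pics/d2_c.png

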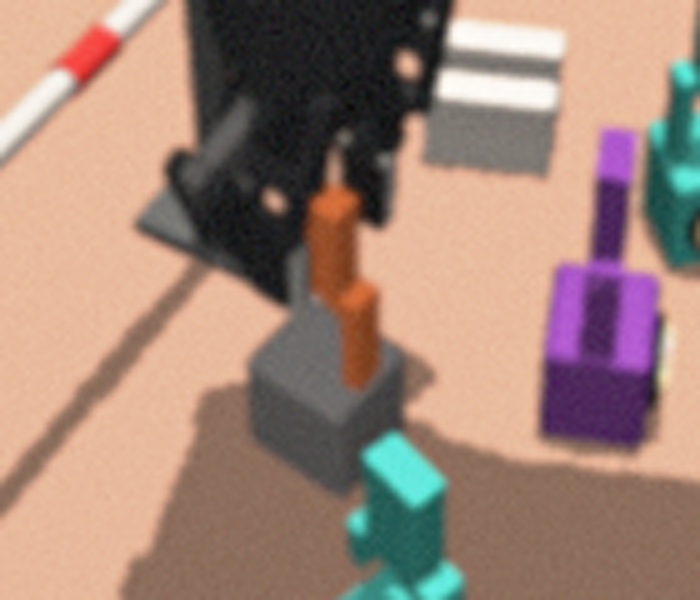

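The fin sits at (324,310), midway between the pads at 265 and 375, so I can close.

apply_moves(increments=[[0, 0, 0, 0, 0], [0, 0, 0, 0, 0], [0, 0, 0, 0, 0], [0, 0, 0, 0, 0], [0, 0, 0, 0, 0], [0, 0, 0, 0, 0]])

```text
time: 4.0
tcp_pos: [0.4328, 0.1862, 0.1093]
orientation: [0.068, 0.998, 0.0, 0.001]
contact_force: [-0.3, -0.6, 7.2]
grip_width: 0.0135
```

apply_moves(increments=[[0, 0, -1, 0, 0], [0, 0, -2, 0, 0], [0, 0, -3, 0, 0], [0, 0, -3, 0, 0], [0, 0, -3, 0, 0], [0, 0, -2, 0, 0], [0, 0, 0, 0, 0], [0, 0, 0, 0, 0]])

```text
time: 4.8
tcp_pos: [0.4314, 0.1859, 0.248]
orientation: [0.068, 0.998, 0.0, 0.0]
contact_force: [0.5, -0.1, -1.2]
grip_width: 0.0136
```

```bash
python3 snap.py wrist w3; python3 snap.py side d3; python3 plan.py .4311 .1856 .107 3.0046 .5 1
```

```text
4.8 [0.4314 0.1859 0.248 ] 0.01359285374199175 [ 0.52 -0.05 -1.18]
4.85 [0.431  0.1858 0.2472] 0.013382264328482427 [-1.05 -0.99 -2.61]
t 4.9 tcp [0.4308 0.1857 0.2469] yaw 3.0048 F [-0.88 -0.3  -1.94] w 0.0135
[[-0.03, -0.01, 13.99, 0.0, 0.5]]
```

View pics/w3.png

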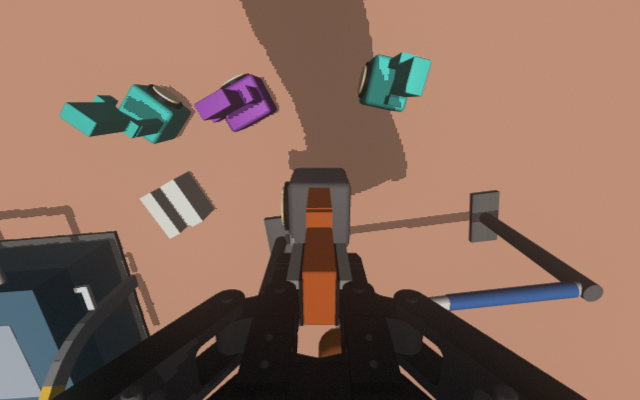

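View pics/d3.png

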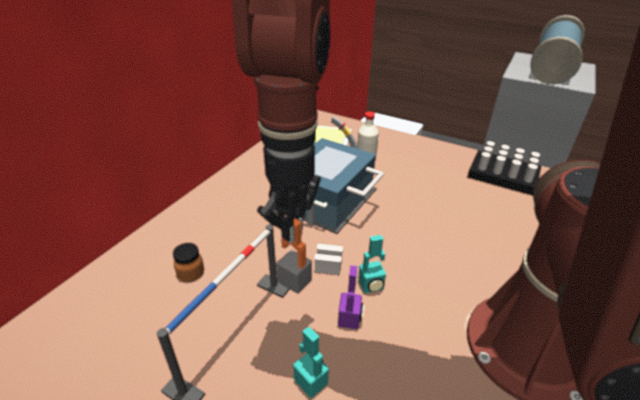

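```bash
python3 - <<'E'
import cv2
s=cv2.imread("pics/w3.png")
x0,y0,w,h,f=270,160,100,170,4
cv2.imwrite("pics/w3_l.png",cv2.resize(s[y0:y0+h,x0:x0+w],None,fx=f,fy=f,interpolation=cv2.INTER_CUBIC))
E
```

```text
(no output)
```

View pics/w3_l.png

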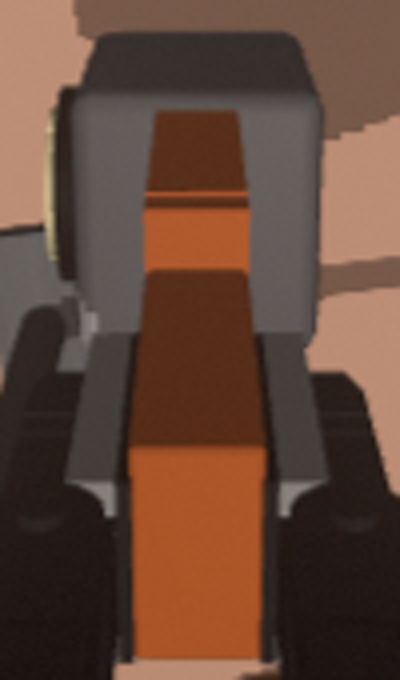

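```bash
cat > fit3.py <<'E'
from h import *
import pickle
W,s=pickle.load(open('pics/w3.pkl','rb'))
sc=lambda a,f,o: (np.float64(a)+.5)/f+np.float64(o)-.5
F=[[-.013,-.007,.146],[-.013,.007,.146],[.013,.007,.146],[.013,-.007,.146]]
B=[[-.025,-.022,.054],[-.025,.022,.054]]
px=sc([[133,446],[266,446],[262,660],[136,660],[72,93],[322,93]],4,(270,160))
def r(q): return (proj(W,place(q[:3],F+B,q[3]))-px).ravel()
q=least_squares(r,[.43,.18,-.13,.13],loss='soft_l1'); print(q.x,r(q.x).round(1).tolist()); p=q.x
print('tcp-lamp',s['tcp_pos']-[p[0],p[1],p[3]])
E
python3 fit3.py
```

```text
[ 0.43074763  0.18586761 -0.13667785  0.13766565] [-0.9, -0.0, 0.7, -0.0, 0.6, -0.2, -0.6, -0.2, -0.9, 0.5, 1.5, 0.4]
tcp-lamp [6.92569377e-04 2.70055779e-05 1.10310871e-01]
```

```bash
python3 plan.py .465 .333 .213 3.1303 0 7
```

```text
t 4.9 tcp [0.4308 0.1857 0.2469] yaw 3.0048 F [-0.88 -0.3  -1.94] w 0.0135
[[-0.2, 2.15, 0.48, -0.018, 0.0], [-0.23, 2.15, 0.49, -0.018, 0.0], [-0.28, 2.14, 0.48, -0.018, 0.0], [-0.31, 2.14, 0.49, -0.018, 0.0], [-0.35, 2.13, 0.48, -0.018, 0.0], [-0.39, 2.12, 0.49, -0.018, 0.0], [-0.43, 2.12, 0.48, -0.017, 0.0]]
```

apply_moves(increments=[[-0.2, 2.15, 0.48, -0.018, 0.0], [-0.23, 2.15, 0.49, -0.018, 0.0], [-0.28, 2.14, 0.48, -0.018, 0.0], [-0.31, 2.14, 0.49, -0.018, 0.0], [-0.35, 2.13, 0.48, -0.018, 0.0], [-0.39, 2.12, 0.49, -0.018, 0.0], [-0.43, 2.12, 0.48, -0.017, 0.0], [0, 0, 0, 0, 0]])

```text
time: 5.7
tcp_pos: [0.4651, 0.3347, 0.2117]
orientation: [0.005, 1.0, -0.0, -0.001]
contact_force: [-0.1, -0.7, -1.7]
grip_width: 0.0135
```

```bash
python3 snap.py side d4 150 215 160 140 5;python3 snap.py wrist w4;  python3 plan.py .5318 .333 .213 3.1303 0 4
```

```text
5.7 [0.4651 0.3347 0.2117] 0.013503869183453625 [-0.05 -0.67 -1.65]
5.75 [0.4649 0.3335 0.2121] 0.013197281208170604 [ 0.2   0.23 -1.05]
t 5.8 tcp [0.4649 0.3329 0.2126] yaw 3.1303 F [ 0.38 -0.59 -1.16] w 0.0134
[[-1.67, 0.02, -0.01, 0.0, 0.0], [-1.67, 0.02, -0.01, 0.0, 0.0], [-1.68, 0.03, -0.01, 0.0, 0.0], [-1.67, 0.02, -0.01, 0.0, 0.0]]
```

View pics/d4_c.png

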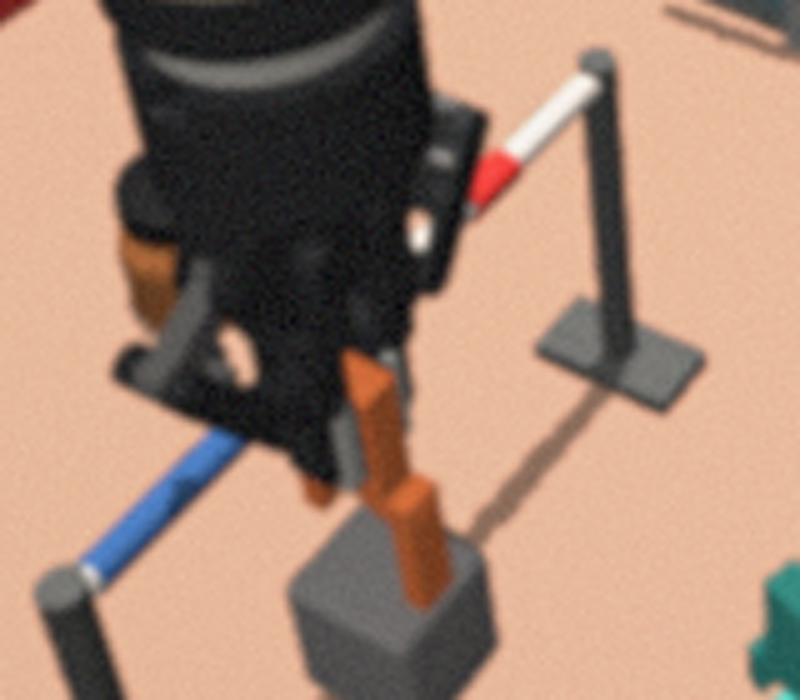

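View pics/w4.png

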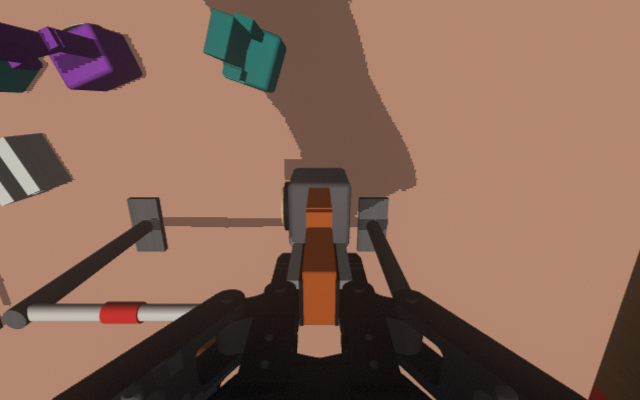

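apply_moves(increments=[[-1.3, 0, 0, 0, 0], [-1.3, 0, 0, 0, 0], [-1.0, 0, 0, 0, 0], [-0.7, 0, 0, 0, 0], [-0.6, 0, 0, 0, 0], [0, 0, 0, 0, 0]])

```text
time: 6.4
tcp_pos: [0.5153, 0.3323, 0.2139]
orientation: [0.006, 1.0, -0.0, -0.0]
contact_force: [-0.6, 0.5, -2.1]
grip_width: 0.0133
```

apply_moves(increments=[[-0.6, 0, 0, 0, 0], [-0.6, 0, 0, 0, 0], [-0.6, 0, 0, 0, 0], [0, 0, 0, 0, 0], [0, 0, 0, 0, 0]])

```text
time: 6.9
tcp_pos: [0.5328, 0.3324, 0.2139]
orientation: [0.006, 1.0, -0.0, -0.0]
contact_force: [-0.3, -0.1, -1.6]
grip_width: 0.0128
```

```bash
python3 snap.py side d5 150 215 160 140 5;python3 snap.py scene s5 350 60 80 90 7;  python3 plan.py .5318 .333 .190 3.1303 0 4
```

```text
6.9 [0.5328 0.3324 0.2139] 0.012800969376693918 [-0.27 -0.05 -1.63]
6.95 [0.5326 0.3324 0.2139] 0.013388054232542692 [ 0.48 -0.22 -1.34]
t 7.0 tcp [0.5325 0.3324 0.214 ] yaw 3.1299 F [ 0.97 -0.4  -2.26] w 0.0131
[[0.02, 0.01, 0.6, -0.0, 0.0], [0.02, 0.02, 0.6, -0.0, 0.0], [0.02, 0.01, 0.6, -0.0, 0.0], [0.02, 0.02, 0.6, -0.0, 0.0]]
```

View pics/d5_c.png

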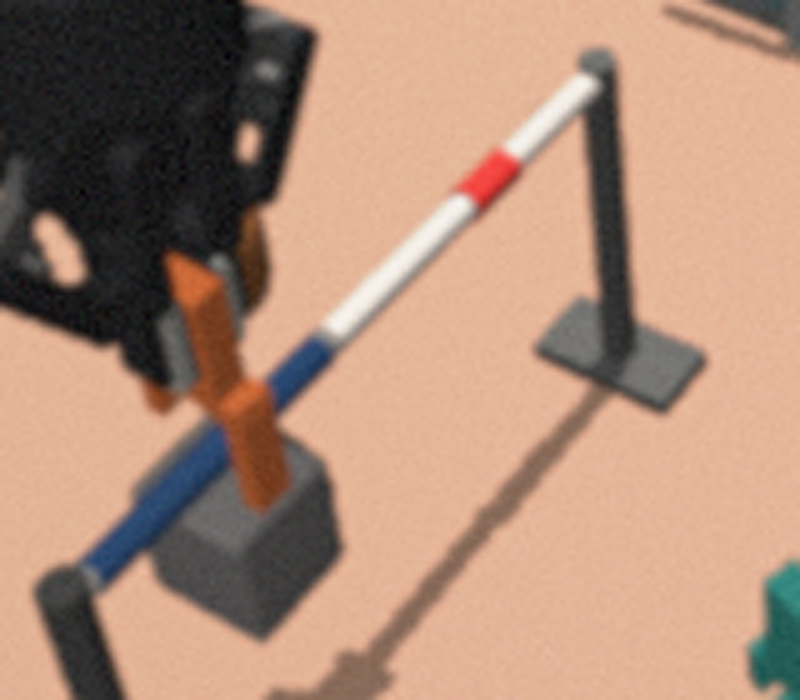

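View pics/s5_c.png

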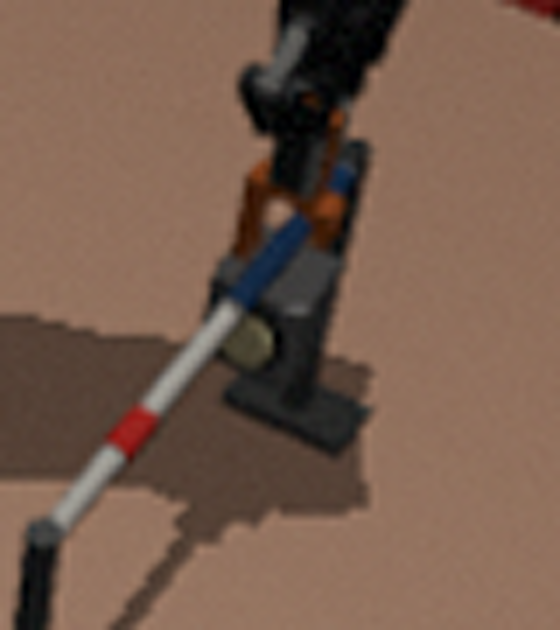

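The rail passes between the strap and lip, over the blue part. Next I lower the lamp, feeling for contact.

apply_moves(increments=[[0.05, 0, 0.6, 0, 0], [0, 0, 0.6, 0, 0], [0, 0, 0.6, 0, 0], [0, 0, 0.4, 0, 0], [0, 0, 0, 0, 0], [0, 0, 0, 0, 0]])

```text
time: 7.6
tcp_pos: [0.5322, 0.3324, 0.192]
orientation: [0.006, 1.0, -0.0, -0.0]
contact_force: [-0.5, -0.0, -1.5]
grip_width: 0.0133
```

apply_moves(increments=[[0, 0, 0.15, 0, 0], [0, 0, 0, 0, 0]])

```text
time: 7.8
tcp_pos: [0.5323, 0.3324, 0.1905]
orientation: [0.006, 1.0, 0.0, 0.0]
contact_force: [-0.5, -0.2, -1.3]
grip_width: 0.0133
```

apply_moves(increments=[[0, 0, 0.1, 0, 0], [0, 0, 0, 0, 0]])

```text
time: 8.0
tcp_pos: [0.5322, 0.3324, 0.1895]
orientation: [0.006, 1.0, 0.0, -0.0]
contact_force: [0.0, 0.4, -2.0]
grip_width: 0.0133
```

apply_moves(increments=[[0, 0, 0.1, 0, 0], [0, 0, 0, 0, 0]])

```text
time: 8.2
tcp_pos: [0.5322, 0.3324, 0.1884]
orientation: [0.006, 1.0, -0.0, -0.0]
contact_force: [0.1, -0.8, -1.8]
grip_width: 0.0134
```

apply_moves(increments=[[0, 0, 0.1, 0, 0], [0, 0, 0, 0, 0]])

```text
time: 8.4
tcp_pos: [0.5326, 0.3325, 0.188]
orientation: [0.006, 1.0, 0.0, 0.001]
contact_force: [0.3, -0.1, 1.8]
grip_width: 0.0133
```

apply_moves(increments=[[0, -0.5, -0.03, 0, 0], [0, -1.5, 0, 0, 0], [0, -2, 0, 0, 0], [0, -2, 0, 0, 0], [0, -1, 0, 0, 0], [0, 0, 0, 0, 0]])

```text
time: 9.0
tcp_pos: [0.5317, 0.2605, 0.1881]
orientation: [0.007, 1.0, -0.0, 0.0]
contact_force: [1.2, -0.8, 2.7]
grip_width: 0.0136
```

apply_moves(increments=[[0, -1.0, 0, 0, 0], [0, -1.5, 0, 0, 0], [0, -1.5, 0, 0, 0], [0, -1.0, 0, 0, 0], [0, -0.5, 0, 0, 0], [0, 0, 0, 0, 0], [0, 0, 0, 0, 0]])

```text
time: 9.7
tcp_pos: [0.5311, 0.2061, 0.188]
orientation: [0.006, 1.0, -0.001, 0.0]
contact_force: [3.1, -4.2, 7.3]
grip_width: 0.0131
```

```bash
python3 snap.py side d6 180 200 110 110 6;python3 snap.py scene s6 330 80 80 90 7; python3 snap.py wrist w6; python3 plan.py .5318 .190 .188 3.1303 0 4
```

```text
9.7 [0.5311 0.2061 0.188 ] 0.013132634096950646 [ 3.05 -4.21  7.29]
9.75 [0.5311 0.2062 0.188 ] 0.013077092856137113 [ 3.11 -4.07  6.79]
9.8 [0.5311 0.2063 0.188 ] 0.01364671955948095 [ 2.42 -3.98  5.54]
t 9.85 tcp [0.5311 0.2063 0.188 ] yaw 3.1291 F [ 2.33 -3.18  4.58] w 0.0135
[[-0.02, -0.41, -0.0, -0.0, 0.0], [-0.03, -0.4, -0.0, -0.001, 0.0], [-0.02, -0.41, -0.0, 0.0, 0.0], [-0.02, -0.41, -0.0, -0.0, 0.0]]
```

View pics/d6_c.png

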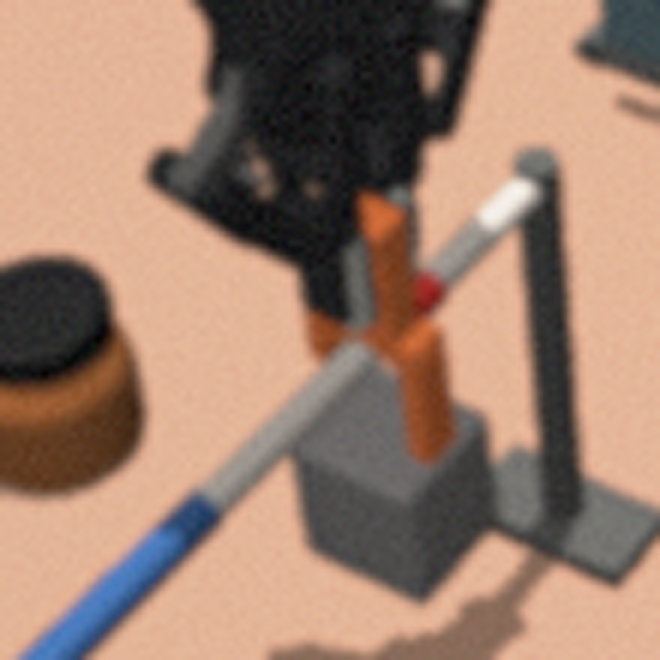

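View pics/s6_c.png

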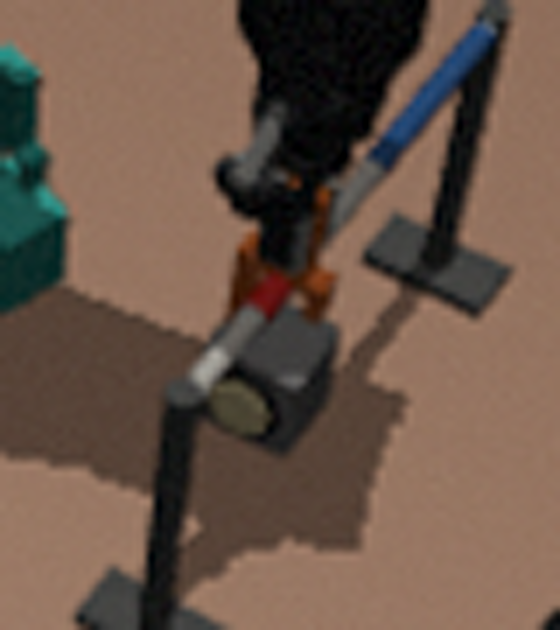

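View pics/w6.png

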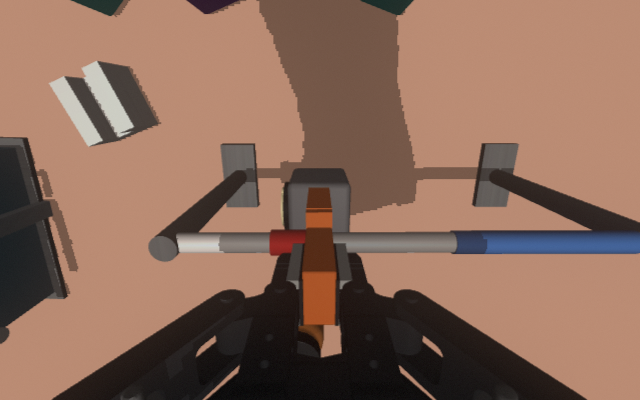

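```bash
python3 - <<'E'
import cv2
s=cv2.imread("pics/w6.png")
x0,y0,w,h,f=150,180,330,100,2.4
cv2.imwrite("pics/w6_l.png",cv2.resize(s[y0:y0+h,x0:x0+w],None,fx=f,fy=f,interpolation=cv2.INTER_CUBIC))
E
```

```text
(no output)
```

View pics/w6_l.png

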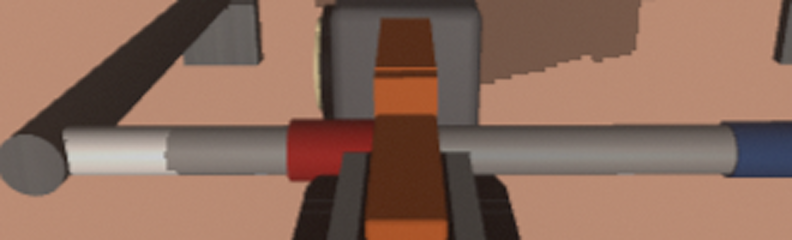

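```bash
cat > mk.py <<'E'
from h import *
import pickle,sys
W,s=pickle.load(open('pics/w6.pkl','rb'))
f=200/np.tan(np.radians(W['vertical_fov'])/2);Rc=R.from_rotvec(W['rvec']).as_matrix();C=-Rc.T@W['tvec']
def up(u,v,z):
    d=Rc.T@np.array([(u-W['cx'])/f,(v-W['cy'])/f,1]);return C+d*(z-C[2])/d[2]
for z in(.170,.176): print(z,'red-left',up(269.7,242.2,z),'blue',up(456.4,242.2,z),'post',up(164.3,248.2,.178))
print(s['tcp_pos'])
L=[[0,0,.0]]
E
python3 mk.py
```

```text
0.17 red-left [0.53033743 0.17708106 0.17      ] blue [0.53163459 0.28600756 0.17      ] post [0.52945361 0.11933761 0.178     ]
0.176 red-left [0.52742972 0.1782088  0.176     ] blue [0.52867848 0.28307093 0.176     ] post [0.52945361 0.11933761 0.178     ]
[0.53108044 0.20625197 0.18800725]
```

apply_moves(increments=[[0, -0.4, -0.05, 0, 0], [0, -0.5, 0, 0, 0], [0, -0.4, 0, 0, 0], [0, -0.2, 0, 0, 0], [0, 0, 0, 0, 0], [0, 0, 0, 0, 0]])

```text
time: 10.45
tcp_pos: [0.5305, 0.1918, 0.1882]
orientation: [0.006, 1.0, -0.001, -0.0]
contact_force: [2.4, -1.4, 3.6]
grip_width: 0.0135
```

```bash
python3 snap.py side d7 210 210 80 80 8;python3 snap.py scene s7 340 100 60 60 10; python3 snap.py wrist w7 220 200 200 80 4; python3 plan.py .5311 .190 .188 3.1303 0 4
```

```text
10.45 [0.5305 0.1918 0.1882] 0.013542413437194869 [ 2.45 -1.39  3.56]
10.5 [0.5305 0.1919 0.1883] 0.012991770359664983 [ 2.02 -2.61  3.64]
10.55 [0.5305 0.1919 0.1883] 0.01303064275820811 [ 2.01 -2.76  4.04]
t 10.6 tcp [0.5305 0.1919 0.1882] yaw 3.1295 F [ 1.77 -3.43  3.3 ] w 0.0129
[[-0.01, -0.05, 0.01, -0.0, 0.0], [-0.02, -0.05, 0.0, -0.0, 0.0], [-0.01, -0.04, 0.01, -0.001, 0.0], [-0.02, -0.05, 0.0, 0.0, 0.0]]
```

View pics/d7_c.png

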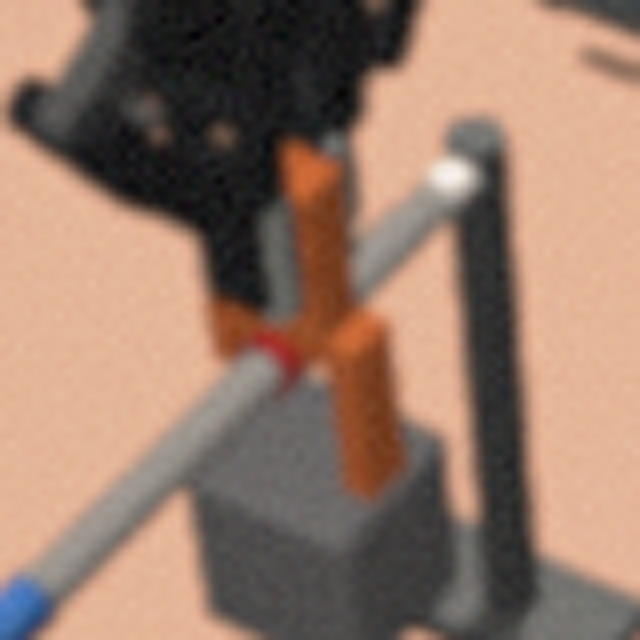

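View pics/s7_c.png

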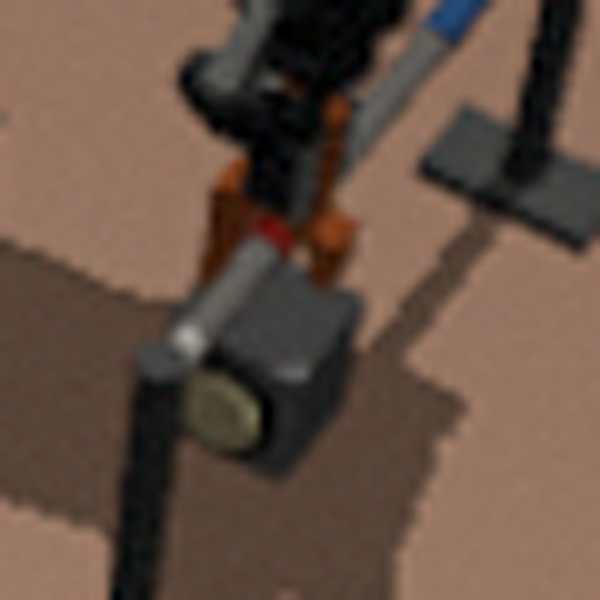

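View pics/w7_c.png

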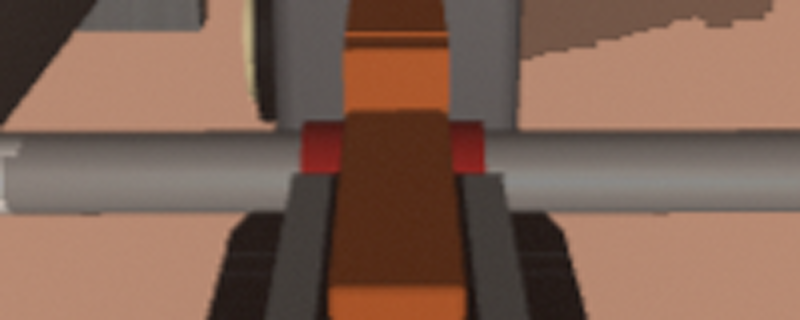

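apply_moves(increments=[[0, -0.06, 0, 0, 0], [0, 0, 0, 0, 0], [0, 0, 0, 0, 0.3], [0, 0, 0, 0, 0.4], [0, 0, 0, 0, 0.5], [0, 0, 0, 0, 0.5], [0, 0, 0, 0, 0.5]])

```text
time: 11.3
tcp_pos: [0.5305, 0.1918, 0.1882]
orientation: [0.006, 1.0, 0.0, -0.0]
contact_force: [-0.8, -0.2, -1.0]
grip_width: 0.0427
```

```bash
python3 snap.py side d8 210 210 80 80 8; python3 snap.py wrist w8 220 160 200 150 4
```

```text
11.3 [0.5305 0.1918 0.1882] 0.04269878883486375 [-0.79 -0.23 -0.97]
11.35 [0.5305 0.1918 0.1882] 0.04277423505801857 [ 0.53 -0.15  0.5 ]
```

View pics/w8_c.png

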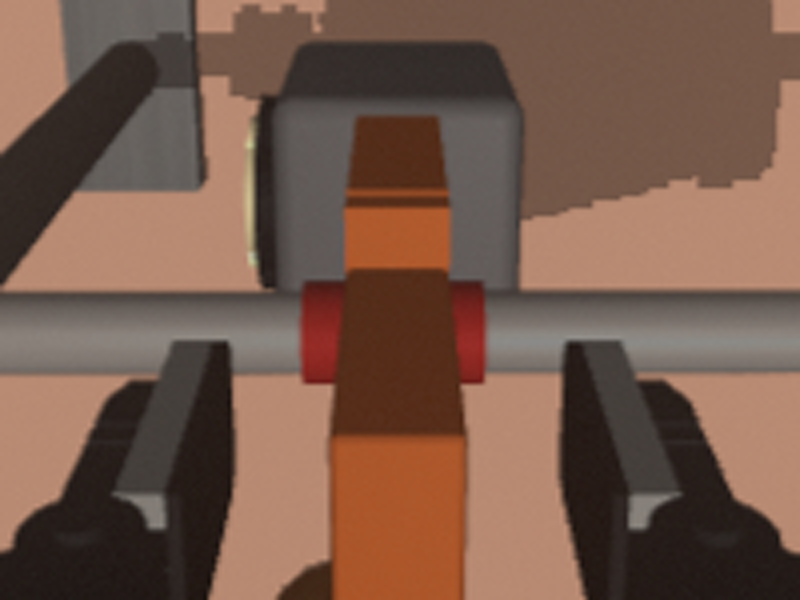

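View pics/d8_c.png

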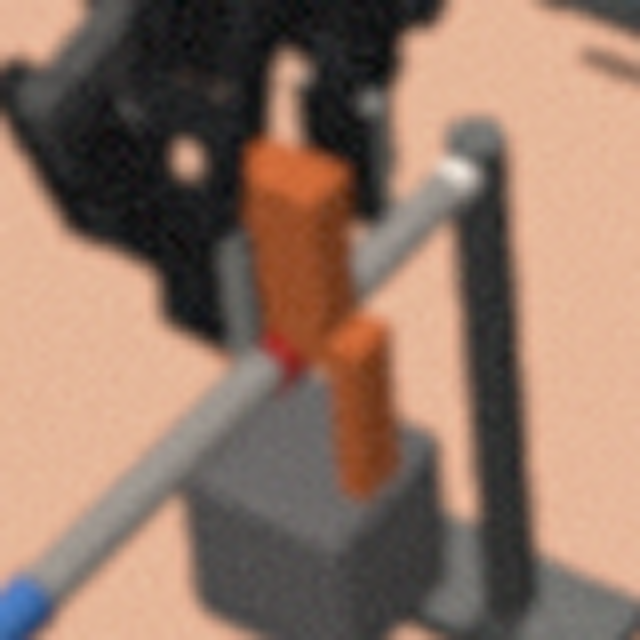

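apply_moves(increments=[[0, 0, -1, 0, 0.5], [0, 0, -2, 0, 0.5], [0, 0, -2.5, 0, 0.5], [0, 0, -2.5, 0, 0.5], [0, 0, -2, 0, 0.5], [0, 0, 0, 0, 0.5]])

```text
time: 12.0
tcp_pos: [0.532, 0.1921, 0.2919]
orientation: [0.006, 1.0, 0.001, 0.003]
contact_force: [0.9, -0.2, 0.5]
grip_width: 0.0426
```

```bash
python3 snap.py wrist w9 220 100 200 150 4; python3 plan.py .445 -.2281 .28 1.52 0.4 16
```

```text
12.0 [0.532  0.1921 0.2919] 0.04262570166815582 [ 0.88 -0.17  0.52]
t 12.05 tcp [0.5314 0.1919 0.2901] yaw 3.1298 F [ 0.42 -0.23 -0.63] w 0.0427
[[0.51, -2.63, 0.06, 0.101, 0.4], [0.24, -2.67, 0.07, 0.1, 0.4], [-0.03, -2.68, 0.06, 0.101, 0.4], [-0.29, -2.66, 0.06, 0.1, 0.4], [-0.57, -2.63, 0.06, 0.101, 0.4], [-0.82, -2.55, 0.07, 0.101, 0.4], [-1.07, -2.45, 0.06, 0.1, 0.4], [-1.32, -2.34, 0.06, 0.101, 0.4]]
[[-1.54, -2.19, 0.07, 0.1, 0.4], [-1.76, -2.02, 0.06, 0.101, 0.4], [-1.95, -1.84, 0.06, 0.101, 0.4], [-2.12, -1.63, 0.06, 0.1, 0.4], [-2.28, -1.42, 0.07, 0.101, 0.4], [-2.41, -1.17, 0.06, 0.101, 0.4], [-2.52, -0.93, 0.06, 0.1, 0.4], [-2.59, -0.67, 0.07, 0.101, 0.4]]
```

View pics/w9.png

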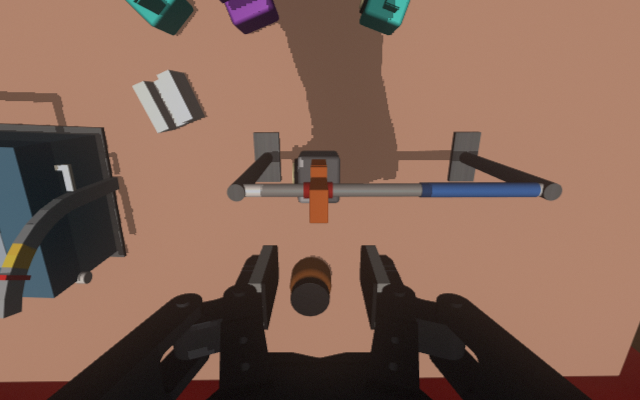

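The lamp hangs on the red band at (318,190). On to the hood.

apply_moves(increments=[[0.51, -2.63, 0.06, 0.101, 0.4], [0.24, -2.67, 0.07, 0.1, 0.4], [-0.03, -2.68, 0.06, 0.101, 0.4], [-0.29, -2.66, 0.06, 0.1, 0.4], [-0.57, -2.63, 0.06, 0.101, 0.4], [-0.82, -2.55, 0.07, 0.101, 0.4], [-1.07, -2.45, 0.06, 0.1, 0.4], [-1.32, -2.34, 0.06, 0.101, 0.4]])

```text
time: 12.85
tcp_pos: [0.4866, -0.0192, 0.2826]
orientation: [0.399, 0.917, -0.0, -0.001]
contact_force: [0.3, 1.3, 0.9]
grip_width: 0.0344
```

apply_moves(increments=[[-1.54, -2.19, 0.07, 0.1, 0.4], [-1.76, -2.02, 0.06, 0.101, 0.4], [-1.95, -1.84, 0.06, 0.101, 0.4], [-2.12, -1.63, 0.06, 0.1, 0.4], [-2.28, -1.42, 0.07, 0.101, 0.4], [-2.41, -1.17, 0.06, 0.101, 0.4], [-2.52, -0.93, 0.06, 0.1, 0.4], [-2.59, -0.67, 0.07, 0.101, 0.4]])

```text
time: 13.65
tcp_pos: [0.4434, -0.229, 0.2775]
orientation: [0.726, 0.687, -0.0, -0.001]
contact_force: [0.1, -1.0, -0.2]
grip_width: 0.0344
```

apply_moves(increments=[[0, 0, 0, 0, 0.4], [0, 0, 0, 0, 0.4]])

```text
time: 13.85
tcp_pos: [0.4437, -0.2281, 0.2775]
orientation: [0.725, 0.689, -0.0, -0.001]
contact_force: [-0.1, -0.6, 0.6]
grip_width: 0.0337
```

```bash
python3 snap.py wrist w10; python3 snap.py side d10; python3 plan.py .4458 -.2281 .20 1.52 0.4 4
```

```text
13.85 [ 0.4437 -0.2281  0.2775] 0.03365021990251078 [-0.13 -0.59  0.56]
13.9 [ 0.4439 -0.2277  0.2777] 0.03439721505687815 [-0.97  0.61  0.12]
t 13.95 tcp [ 0.4441 -0.2274  0.2779] yaw 1.5215 F [0.29 0.36 0.34] w 0.0339
[[-0.02, 0.04, 1.95, 0.0, 0.4], [-0.01, 0.05, 1.94, 0.001, 0.4], [-0.02, 0.04, 1.95, 0.0, 0.4], [-0.01, 0.05, 1.95, 0.0, 0.4]]
```

View pics/w10.png

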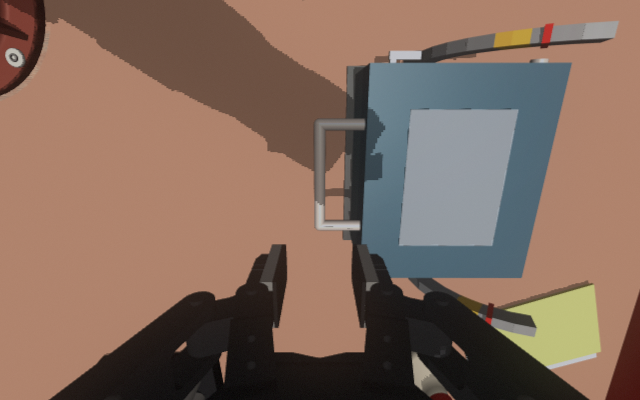

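View pics/d10.png

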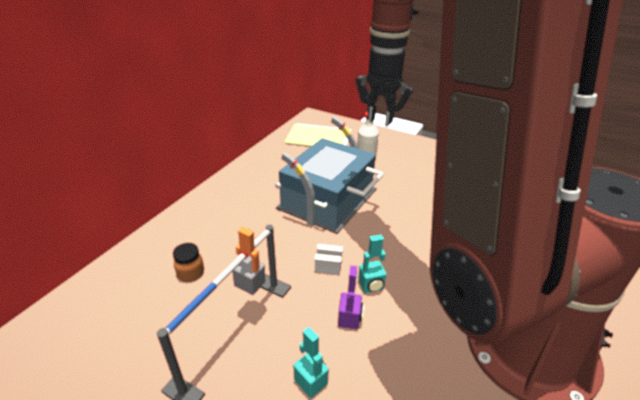

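```bash
cat > fit4.py <<'E'
from h import *
from rig import calibration
import pickle
W,s=pickle.load(open('pics/w10.pkl','rb'))
S,D=calibration('scene'),calibration('side')
sc=lambda a,f,o: (np.float64(a)+.5)/f+np.float64(o)-.5
H=[[-.09,.11,.125],[-.09,-.11,.125],[.09,-.11,.125],[.09,.11,.125],[-.135,.055,.105],[-.135,-.055,.105]]
w=(W,H,np.float64([[371,65],[361,277],[522,277],[569,65],[320,125],[320,225]]))
a=(S,H,sc([[268,127],[68,355],[280,515],[474,263],[173,157],[70,268]],4,(235,165)))
b=(D,H,sc([[325,393],[497,228],[258,150],[65,300],[443,396],[527,305]],4.5,(265,105)))
for o in ([w],[a,b],[w,a,b]):
    p,r=fit(o,[.58,-.23,-.05]);print(p,r.round(1).tolist(),'bar',place(p,[[-.135,0,.105]]))
E
python3 fit4.py; python3 - <<'E'
import cv2
s=cv2.imread("pics/w10.png")
cv2.imwrite("pics/w10_l.png",cv2.resize(s[100:250,290:390],None,fx=4,fy=4,interpolation=cv2.INTER_CUBIC))
E
```

```text
[ 0.58005682 -0.23433875 -0.05061805] [[-0.5, -1.2], [-0.6, 1.3], [-0.4, 1.2], [3.0, -1.4], [0.1, 0.4], [0.1, 0.8]] bar [[ 0.44522974 -0.22750823  0.105     ]]
[ 0.58042513 -0.23453323 -0.05029579] [[-0.5, -0.6], [-1.9, -0.2], [-0.8, 0.0], [0.1, -0.7], [-0.5, 0.6], [-0.2, 0.5], [-0.1, 0.4], [0.2, -1.4], [-0.9, -0.8], [-1.6, -0.7], [-0.5, 1.0], [-0.9, 1.2]] bar [[ 0.44559584 -0.22774616  0.105     ]]
[ 0.58012365 -0.23438316 -0.05065997] [[-0.4, -1.1], [-0.5, 1.3], [-0.3, 1.3], [3.0, -1.4], [0.2, 0.4], [0.1, 0.9], [-0.6, -0.7], [-2.0, -0.3], [-0.9, -0.1], [0.1, -0.8], [-0.6, 0.5], [-0.3, 0.4], [-0.1, 0.4], [0.3, -1.3], [-0.8, -0.7], [-1.5, -0.6], [-0.4, 1.1], [-0.8, 1.2]] bar [[ 0.44529684 -0.22754699  0.105     ]]
```

View pics/w10_l.png

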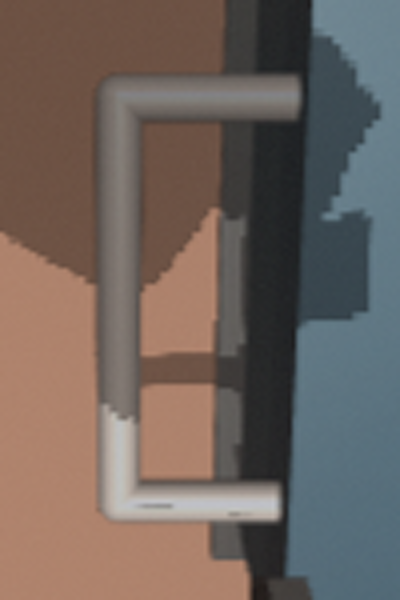

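apply_moves(increments=[[-0.02, 0.12, 2, 0, 0.4], [0, 0, 3, 0, 0.4], [0, 0, 3.5, 0, 0.4], [0, 0, 3.5, 0, 0.4], [0, 0, 2, 0, 0.4], [0, 0, 0, 0, 0.4], [0, 0, 0, 0, 0.4]])

```text
time: 14.65
tcp_pos: [0.4457, -0.2279, 0.1387]
orientation: [0.724, 0.689, 0.0, -0.0]
contact_force: [0.0, 0.4, 0.2]
grip_width: 0.0344
```

```bash
python3 snap.py wrist w11; python3 plan.py .4453 -.2276 .087 1.52 0.4 4
```

```text
14.65 [ 0.4457 -0.2279  0.1387] 0.03442620883719942 [0.04 0.37 0.2 ]
t 14.7 tcp [ 0.4462 -0.2284  0.1394] yaw 1.521 F [-0.34 -0.29  0.33] w 0.0344
[[0.02, -0.02, 1.31, 0.0, 0.4], [0.02, -0.03, 1.31, 0.001, 0.4], [0.02, -0.02, 1.31, -0.0, 0.4], [0.02, -0.02, 1.31, 0.0, 0.4]]
```

View pics/w11.png

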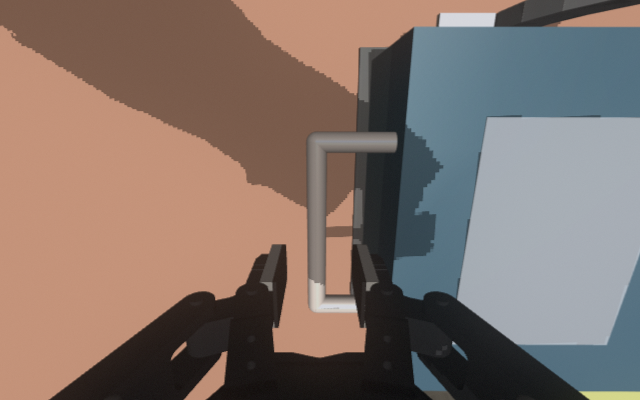

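apply_moves(increments=[[0.05, -0.08, 1.5, 0, 0.4], [0, 0, 1.5, 0, 0.4], [0, 0, 1.5, 0, 0.4], [0, 0, 0.7, 0, 0.4], [0, 0, 0, 0, 0.4], [0, 0, 0, 0, 0.4]])

```text
time: 15.3
tcp_pos: [0.4452, -0.2283, 0.0872]
orientation: [0.725, 0.689, 0.0, 0.001]
contact_force: [-0.5, -0.3, -0.8]
grip_width: 0.0342
```

```bash
python3 snap.py wrist w12; python3 plan.py .4453 -.2276 .087 1.52 0.4 4
```

```text
15.3 [ 0.4452 -0.2283  0.0872] 0.034181275830953275 [-0.5  -0.35 -0.82]
t 15.35 tcp [ 0.4453 -0.2284  0.0872] yaw 1.5199 F [ 0.07 -0.81  0.28] w 0.0342
[[0.02, -0.0, 0.01, -0.0, 0.4], [0.02, -0.0, 0.0, -0.0, 0.4], [0.02, -0.0, 0.01, -0.0, 0.4], [0.02, -0.0, 0.0, -0.0, 0.4]]
```

View pics/w12.png

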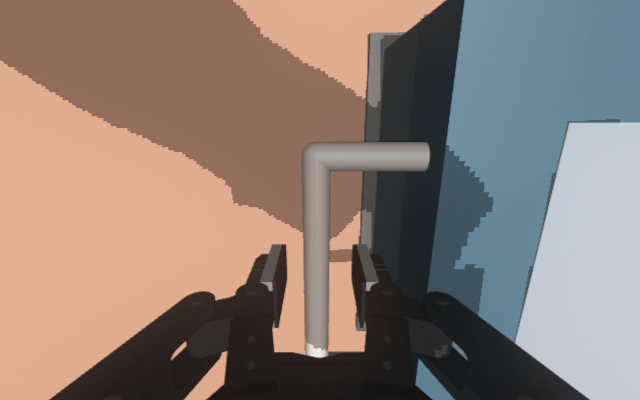

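The bar lies between the pads at column 316, so I'll close on it.

apply_moves(increments=[[0, 0, 0, 0, 0], [0, 0, 0, 0, 0], [0, 0, 0, 0, 0], [0, 0, 0, 0, 0], [0, 0, 0, 0, 0], [0, 0, 0, 0, 0]])

```text
time: 15.95
tcp_pos: [0.4439, -0.2282, 0.0863]
orientation: [0.725, 0.689, -0.001, -0.0]
contact_force: [-5.2, -1.4, 2.0]
grip_width: 0.0101
```

```bash
python3 snap.py wrist w13; cat > arc.py <<'E'
# arc.py th0 th1 n : tool-frame increments along the hood arc (relative), tool yaw 1.52
import sys,numpy as np,json
th0,th1,n=float(sys.argv[1]),float(sys.argv[2]),int(sys.argv[3])
r=np.hypot(.225,.025);a0=np.arctan2(.025,.225)
P=lambda t:np.array([-r*np.cos(a0+t),r*np.sin(a0+t)])*100
rows=[];q=P(th0)
for t in np.linspace(th0,th1,n+1)[1:]:
    d=np.round(P(t)-q,2);q=q+d;rows.append([0,float(d[0]),float(-d[1]),0,0])
for i in range(0,n,8):print(json.dumps(rows[i:i+8]))
E
python3 arc.py 0 .3 8
```

```text
15.95 [ 0.4439 -0.2282  0.0863] 0.010079783179916302 [-5.16 -1.35  2.05]
[[0, 0.11, -0.84, 0, 0], [0, 0.14, -0.84, 0, 0], [0, 0.17, -0.83, 0, 0], [0, 0.21, -0.82, 0, 0], [0, 0.23, -0.82, 0, 0], [0, 0.26, -0.81, 0, 0], [0, 0.3, -0.79, 0, 0], [0, 0.32, -0.79, 0, 0]]
```

View pics/w13.png

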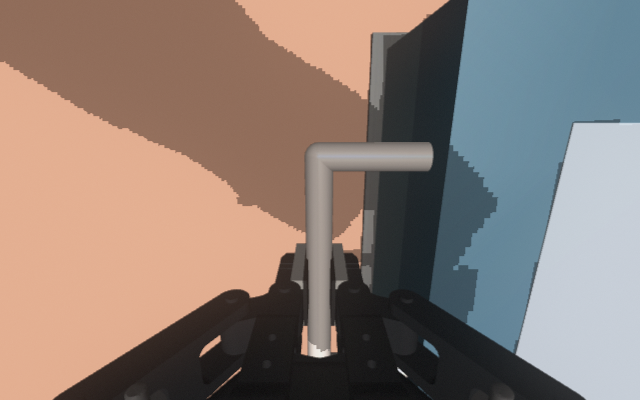

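apply_moves(increments=[[0, -0.1, -0.2, 0, 0], [0, 0.1, -0.84, 0, 0], [0, 0.14, -0.84, 0, 0], [0, 0.17, -0.83, 0, 0], [0, 0.21, -0.82, 0, 0], [0, 0.23, -0.82, 0, 0], [0, 0.26, -0.81, 0, 0], [0, 0, 0, 0, 0]])

```text
time: 16.8
tcp_pos: [0.4554, -0.2287, 0.1389]
orientation: [0.725, 0.689, 0.0, 0.001]
contact_force: [3.9, -2.2, -3.5]
grip_width: 0.0099
```

```bash
python3 snap.py wrist w14;python3 snap.py side d14 265 90 130 130 4.5; cat > ang.py <<'E'
from rig import sense
import numpy as np
s=sense();p=s['tcp_pos'];g=p+[0,0,.019]
c,sn=np.cos(-.0507),np.sin(-.0507); h=np.array([.5801+.09*c,-.2344+.09*sn,.08])
d=g-h; dx=d[0]*c+d[1]*sn
print('t',s['time'],'th',round(np.arctan2(d[2],-dx)-np.arctan2(.025,.225),3),'r',round(np.hypot(dx,d[2])*1000,1),'(226.4)',p.round(4),s['contact_force'].round(1),round(s['grip_width'],4))
E
python3 ang.py; python3 arc.py .24 .66 14
```

```text
16.8 [ 0.4554 -0.2287  0.1389] 0.009878922055595868 [ 3.91 -2.17 -3.47]
16.85 [ 0.4551 -0.2287  0.1383] 0.009802730369616309 [ 3.89 -3.98 -4.66]
t 16.9 th 0.233 r 228.6 (226.4) [ 0.455  -0.2287  0.1379] [ 4.5 -4.3 -4.4] 0.0094
[[0, 0.24, -0.63, 0, 0], [0, 0.26, -0.63, 0, 0], [0, 0.29, -0.62, 0, 0], [0, 0.29, -0.61, 0, 0], [0, 0.32, -0.6, 0, 0], [0, 0.34, -0.59, 0, 0], [0, 0.35, -0.58, 0, 0], [0, 0.37, -0.57, 0, 0]]
[[0, 0.38, -0.56, 0, 0], [0, 0.41, -0.55, 0, 0], [0, 0.42, -0.53, 0, 0], [0, 0.43, -0.52, 0, 0], [0, 0.45, -0.51, 0, 0], [0, 0.47, -0.49, 0, 0]]
```

View pics/d14_c.png

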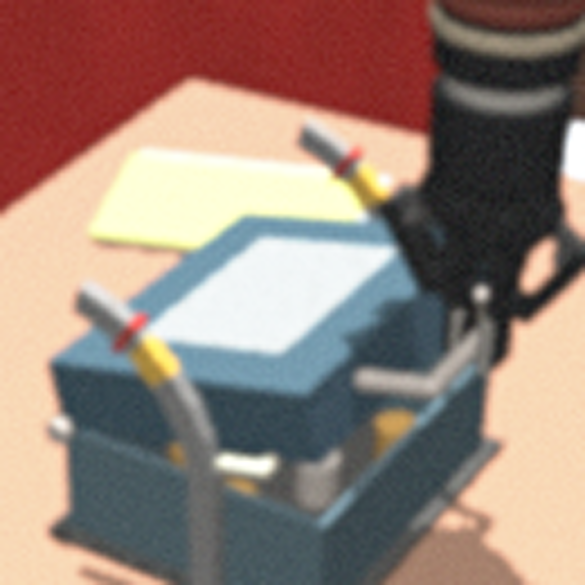

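View pics/w14.png

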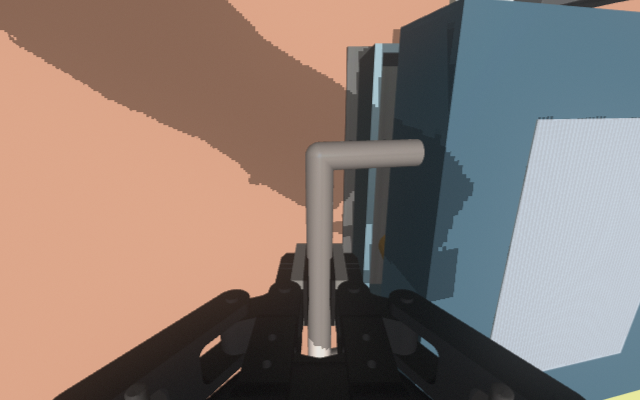

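apply_moves(increments=[[0, 0.26, -0.63, 0, 0], [0, 0.28, -0.63, 0, 0], [0, 0.29, -0.62, 0, 0], [0, 0.3, -0.61, 0, 0], [0, 0.32, -0.6, 0, 0], [0, 0.34, -0.59, 0, 0], [0, 0.35, -0.58, 0, 0], [0, 0.37, -0.57, 0, 0]])

```text
time: 17.7
tcp_pos: [0.4776, -0.2298, 0.186]
orientation: [0.725, 0.689, -0.002, -0.002]
contact_force: [-7.8, -4.6, 1.1]
grip_width: 0.0096
```

apply_moves(increments=[[0, 0.39, -0.56, 0, 0], [0, 0.41, -0.55, 0, 0], [0, 0.42, -0.53, 0, 0], [0, 0.43, -0.52, 0, 0], [0, 0.45, -0.51, 0, 0], [0, 0.47, -0.49, 0, 0], [0, 0, 0, 0, 0]])

```text
time: 18.4
tcp_pos: [0.5018, -0.2311, 0.2186]
orientation: [0.725, 0.688, -0.003, -0.002]
contact_force: [-18.7, -4.9, 15.0]
grip_width: 0.0099
```

```bash
python3 snap.py wrist w15;python3 snap.py side d15 265 60 130 130 4.5; python3 ang.py; python3 arc.py .65 1.12 16
```

```text
18.4 [ 0.5018 -0.2311  0.2186] 0.00985018408193984 [-18.71  -4.87  14.95]
18.45 [ 0.5016 -0.231   0.2184] 0.009689054369753548 [-18.83  -3.35  14.37]
t 18.5 th 0.64 r 230.6 (226.4) [ 0.5014 -0.231   0.2182] [-18.8  -3.2  13.7] 0.0095
[[0, 0.47, -0.47, 0, 0], [0, 0.47, -0.47, 0, 0], [0, 0.5, -0.44, 0, 0], [0, 0.5, -0.43, 0, 0], [0, 0.52, -0.42, 0, 0], [0, 0.53, -0.4, 0, 0], [0, 0.54, -0.39, 0, 0], [0, 0.55, -0.37, 0, 0]]
[[0, 0.57, -0.35, 0, 0], [0, 0.57, -0.34, 0, 0], [0, 0.58, -0.32, 0, 0], [0, 0.6, -0.3, 0, 0], [0, 0.6, -0.29, 0, 0], [0, 0.61, -0.26, 0, 0], [0, 0.61, -0.25, 0, 0], [0, 0.63, -0.23, 0, 0]]
```

View pics/d15_c.png

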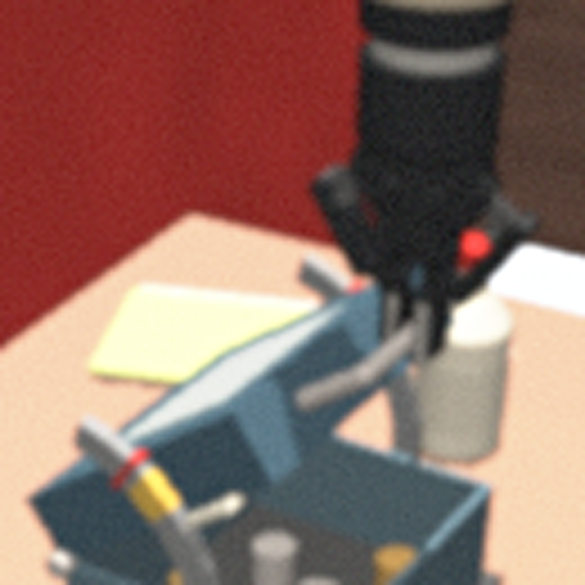

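View pics/w15.png

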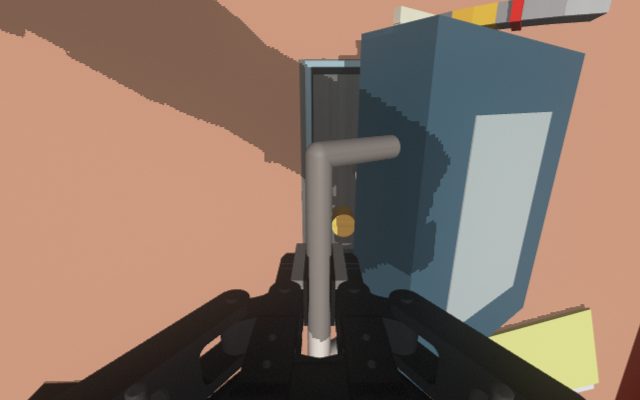

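apply_moves(increments=[[0, -0.1, -0.08, 0, 0], [0, -0.1, -0.08, 0, 0], [0, -0.1, -0.08, 0, 0], [0, 0, 0, 0, 0]])

```text
time: 18.9
tcp_pos: [0.5027, -0.2311, 0.2198]
orientation: [0.725, 0.689, 0.0, 0.0]
contact_force: [4.1, -5.0, -6.5]
grip_width: 0.0098
```

```bash
python3 ang.py; python3 snap.py scene s16 235 130 160 140 5; python3 -c "
from rig import sense;s=sense();print(s['ft_torque'].round(2))"
```

```text
t 18.9 th 0.648 r 230.8 (226.4) [ 0.5027 -0.2311  0.2198] [ 4.1 -5.  -6.5] 0.0098
18.9 [ 0.5027 -0.2311  0.2198] 0.009752481664150858 [ 4.12 -5.01 -6.5 ]
[-1.05 -0.49  0.02]
```

View pics/s16_c.png

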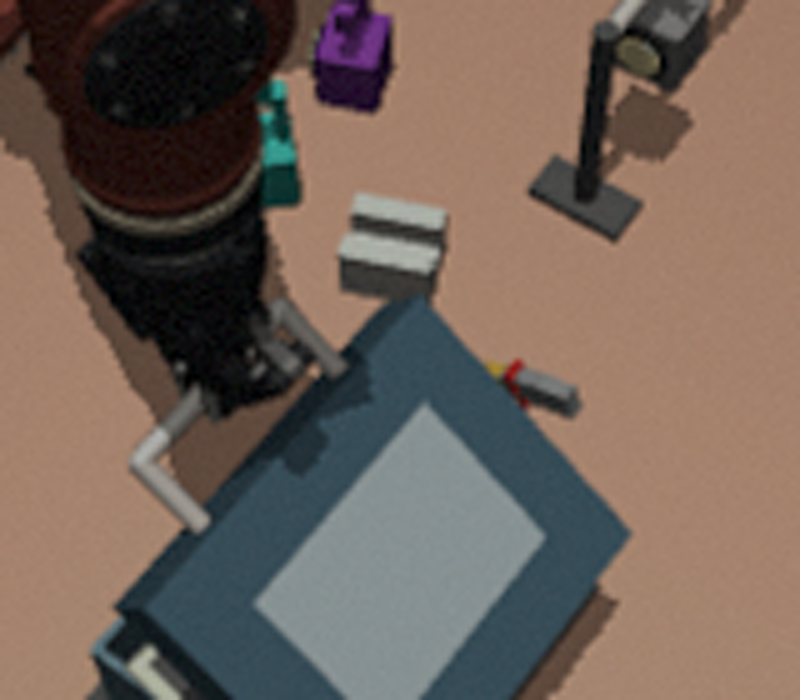

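```bash
python3 arc.py .631 1.096 16
```

```text
[[0, 0.45, -0.48, 0, 0], [0, 0.47, -0.46, 0, 0], [0, 0.48, -0.46, 0, 0], [0, 0.49, -0.43, 0, 0], [0, 0.5, -0.43, 0, 0], [0, 0.52, -0.4, 0, 0], [0, 0.52, -0.4, 0, 0], [0, 0.54, -0.37, 0, 0]]
[[0, 0.55, -0.37, 0, 0], [0, 0.56, -0.34, 0, 0], [0, 0.57, -0.33, 0, 0], [0, 0.58, -0.31, 0, 0], [0, 0.59, -0.3, 0, 0], [0, 0.59, -0.28, 0, 0], [0, 0.61, -0.26, 0, 0], [0, 0.61, -0.24, 0, 0]]
```

apply_moves(increments=[[0, 0.46, -0.46, 0, 0], [0, 0.48, -0.44, 0, 0], [0, 0.48, -0.45, 0, 0], [0, 0.49, -0.43, 0, 0], [0, 0, 0, 0, 0]])

```text
time: 19.45
tcp_pos: [0.5213, -0.232, 0.2385]
orientation: [0.725, 0.689, -0.0, -0.0]
contact_force: [-4.1, -3.9, 3.4]
grip_width: 0.01
```

```bash
python3 ang.py; python3 snap.py wrist w17
```

```text
t 19.45 th 0.762 r 231.7 (226.4) [ 0.5213 -0.232   0.2385] [-4.1 -3.9  3.4] 0.01
19.45 [ 0.5213 -0.232   0.2385] 0.009982172881290679 [-4.07 -3.94  3.38]
```

View pics/w17.png

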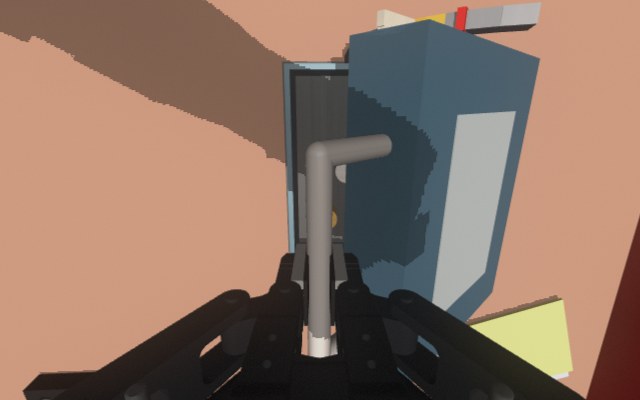

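apply_moves(increments=[[0, 0.49, -0.44, 0, 0], [0, 0.51, -0.41, 0, 0], [0, 0.51, -0.41, 0, 0], [0, 0.53, -0.38, 0, 0], [0, 0.54, -0.38, 0, 0], [0, 0.55, -0.35, 0, 0], [0, 0, 0, 0, 0]])

```text
time: 20.2
tcp_pos: [0.5526, -0.2336, 0.2619]
orientation: [0.725, 0.689, -0.0, -0.0]
contact_force: [-4.0, -3.7, 4.0]
grip_width: 0.0097
```

```bash
python3 ang.py; python3 snap.py side d18 255 60 140 130 4.5;python3 snap.py wrist w18
```

```text
t 20.2 th 0.931 r 232.8 (226.4) [ 0.5526 -0.2336  0.2619] [-4.  -3.7  4. ] 0.0097
20.2 [ 0.5526 -0.2336  0.2619] 0.009736201039965595 [-4.   -3.73  4.  ]
20.25 [ 0.5523 -0.2336  0.2618] 0.009733129404079442 [-3.15 -4.91  2.87]
```

View pics/d18_c.png

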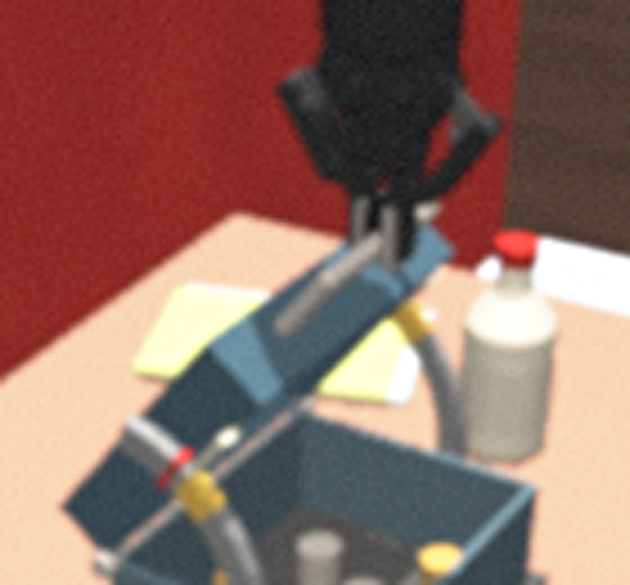

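View pics/w18.png

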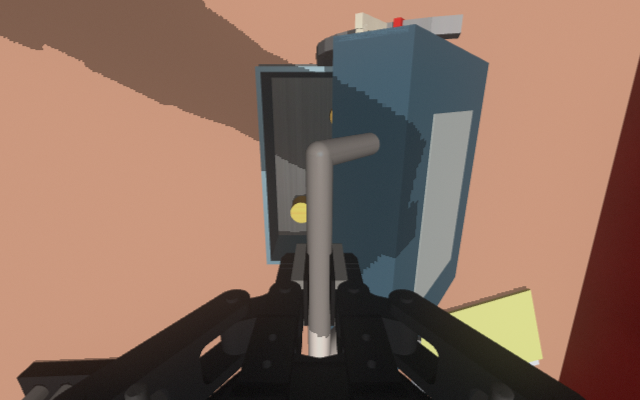

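```bash
cat > ptr.py <<'E'
from h import *
from rig import calibration
import sys
D=calibration(sys.argv[1]); o=np.array([float(sys.argv[2]),float(sys.argv[3])]); f=float(sys.argv[4])
c=[.5801,-.2344,-.0507]
for y in (.122,.133,-.122):
  for t in (0,.72,.82,.92,1.0,1.1):
    L=[[.09-r*np.cos(t),y,.08+r*np.sin(t)] for r in (.0,.1,.11,.12)]
    print(y,t,((proj(D,place(c,L))-o)*f).round(0).tolist())
E
python3 ptr.py side 255 60 4.5
```

```text
0.122 0 [[93.0, 571.0], [234.0, 625.0], [248.0, 631.0], [263.0, 637.0]]
0.122 0.72 [[93.0, 571.0], [196.0, 516.0], [207.0, 510.0], [218.0, 504.0]]
0.122 0.82 [[93.0, 571.0], [185.0, 502.0], [195.0, 494.0], [205.0, 487.0]]
0.122 0.92 [[93.0, 571.0], [174.0, 488.0], [182.0, 479.0], [191.0, 470.0]]
0.122 1.0 [[93.0, 571.0], [164.0, 478.0], [171.0, 468.0], [179.0, 457.0]]
0.122 1.1 [[93.0, 571.0], [151.0, 465.0], [157.0, 454.0], [163.0, 443.0]]
0.133 0 [[82.0, 580.0], [223.0, 635.0], [238.0, 641.0], [253.0, 646.0]]
0.133 0.72 [[82.0, 580.0], [185.0, 525.0], [196.0, 520.0], [207.0, 514.0]]
0.133 0.82 [[82.0, 580.0], [174.0, 511.0], [184.0, 503.0], [194.0, 496.0]]
0.133 0.92 [[82.0, 580.0], [162.0, 497.0], [171.0, 488.0], [180.0, 479.0]]
0.133 1.0 [[82.0, 580.0], [152.0, 487.0], [160.0, 476.0], [168.0, 466.0]]
0.133 1.1 [[82.0, 580.0], [139.0, 474.0], [145.0, 463.0], [152.0, 451.0]]
-0.122 0 [[306.0, 399.0], [434.0, 440.0], [447.0, 444.0], [461.0, 448.0]]
-0.122 0.72 [[306.0, 399.0], [406.0, 342.0], [417.0, 336.0], [428.0, 330.0]]
-0.122 0.82 [[306.0, 399.0], [398.0, 329.0], [407.0, 322.0], [417.0, 315.0]]
-0.122 0.92 [[306.0, 399.0], [388.0, 317.0], [397.0, 309.0], [405.0, 300.0]]
-0.122 1.0 [[306.0, 399.0], [379.0, 308.0], [387.0, 299.0], [395.0, 289.0]]
-0.122 1.1 [[306.0, 399.0], [368.0, 298.0], [375.0, 287.0], [381.0, 277.0]]
```

apply_moves(increments=[[0, 0.57, -0.34, 0, 0], [0, 0.57, -0.32, 0, 0], [0, 0.58, -0.31, 0, 0], [0, 0.58, -0.29, 0, 0], [0, 0.6, -0.27, 0, 0], [0, 0.6, -0.25, 0, 0], [0, 0, 0, 0, 0]])

```text
time: 21.0
tcp_pos: [0.588, -0.2354, 0.2795]
orientation: [0.725, 0.689, 0.0, 0.0]
contact_force: [-0.0, -4.0, 2.4]
grip_width: 0.0096
```

```bash
python3 ang.py; python3 snap.py side d19 255 80 100 110 6;python3 snap.py wrist w19 290 0 180 80 4; python3 ptr.py side 255 80 6 | grep '^0.122'
```

```text
t 21.0 th 1.101 r 233.4 (226.4) [ 0.588  -0.2354  0.2795] [-0.  -4.   2.4] 0.0096
21.0 [ 0.588  -0.2354  0.2795] 0.009577925041547121 [-0.05 -3.99  2.36]
21.05 [ 0.5878 -0.2354  0.2794] 0.00951615006216871 [ 0.2  -3.65  1.6 ]
0.122 0 [[124.0, 641.0], [312.0, 713.0], [331.0, 721.0], [351.0, 729.0]]
0.122 0.72 [[124.0, 641.0], [261.0, 568.0], [276.0, 561.0], [291.0, 553.0]]
0.122 0.82 [[124.0, 641.0], [247.0, 549.0], [260.0, 539.0], [274.0, 529.0]]
0.122 0.92 [[124.0, 641.0], [232.0, 531.0], [243.0, 519.0], [255.0, 507.0]]
0.122 1.0 [[124.0, 641.0], [218.0, 517.0], [229.0, 503.0], [239.0, 490.0]]
0.122 1.1 [[124.0, 641.0], [201.0, 501.0], [209.0, 486.0], [218.0, 470.0]]
```

View pics/d19_c.png

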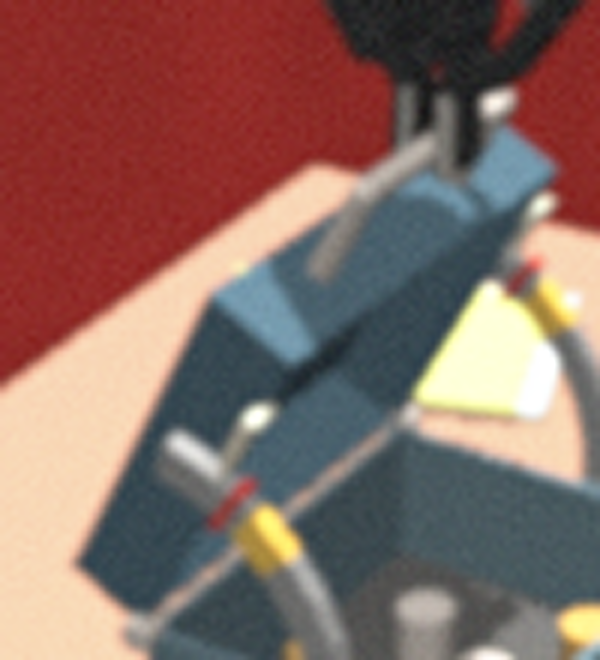

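View pics/w19.png

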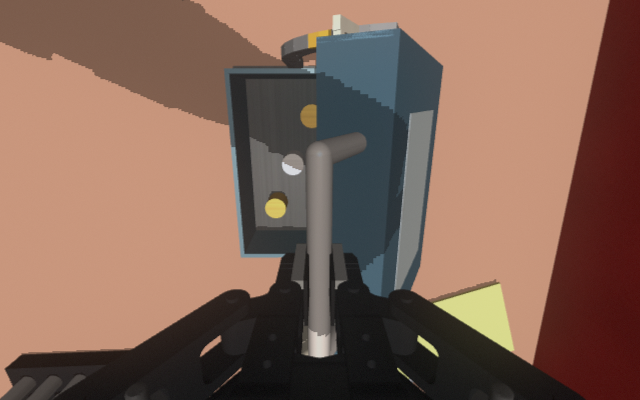

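apply_moves(increments=[[0, 0.6, -0.23, 0, 0], [0, 0.61, -0.21, 0, 0], [0, 0, 0, 0, 0], [0, 0, 0, 0, 0]])

```text
time: 21.5
tcp_pos: [0.5998, -0.236, 0.2837]
orientation: [0.725, 0.689, -0.0, -0.0]
contact_force: [-0.8, -5.5, 0.2]
grip_width: 0.0094
```

```bash
python3 ang.py; python3 snap.py side d20 255 80 100 110 6
```

```text
t 21.5 th 1.155 r 233.5 (226.4) [ 0.5998 -0.236   0.2837] [-0.8 -5.5  0.2] 0.0094
21.5 [ 0.5998 -0.236   0.2837] 0.009384879100763372 [-0.77 -5.49  0.21]
```

View pics/d20_c.png

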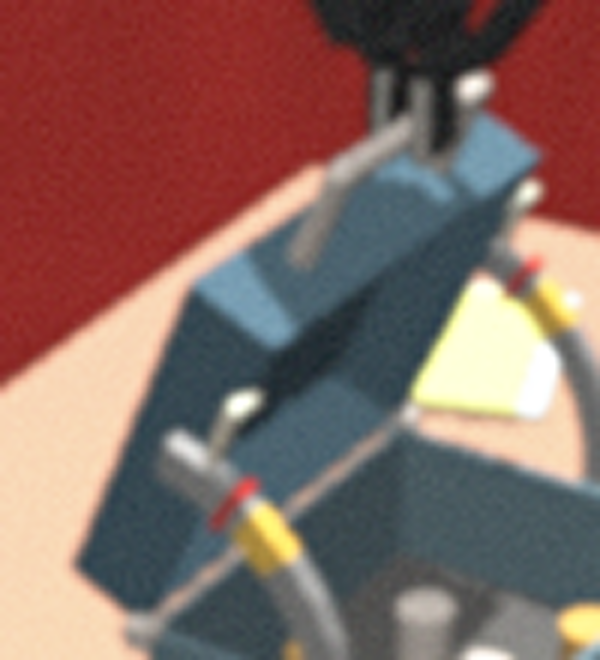

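```bash
python3 arc.py 1.145 .82 14
```

```text
[[0, -0.5, 0.17, 0, 0], [0, -0.49, 0.18, 0, 0], [0, -0.49, 0.19, 0, 0], [0, -0.49, 0.2, 0, 0], [0, -0.48, 0.22, 0, 0], [0, -0.47, 0.22, 0, 0], [0, -0.47, 0.24, 0, 0], [0, -0.46, 0.25, 0, 0]]
[[0, -0.46, 0.25, 0, 0], [0, -0.45, 0.27, 0, 0], [0, -0.45, 0.28, 0, 0], [0, -0.44, 0.29, 0, 0], [0, -0.43, 0.3, 0, 0], [0, -0.43, 0.31, 0, 0]]
```

apply_moves(increments=[[0, -0.25, 0.1, 0, 0], [0, -0.49, 0.2, 0, 0], [0, -0.49, 0.2, 0, 0], [0, -0.49, 0.21, 0, 0], [0, -0.48, 0.22, 0, 0], [0, -0.47, 0.23, 0, 0], [0, 0, 0, 0, 0]])

```text
time: 22.25
tcp_pos: [0.5728, -0.2346, 0.2729]
orientation: [0.725, 0.689, 0.0, 0.001]
contact_force: [-0.9, -5.2, 5.4]
grip_width: 0.0098
```

```bash
python3 ang.py; python3 snap.py side d21 255 80 100 110 6
```

```text
t 22.25 th 1.03 r 233.2 (226.4) [ 0.5728 -0.2346  0.2729] [-0.9 -5.2  5.4] 0.0098
22.25 [ 0.5728 -0.2346  0.2729] 0.009794274685362554 [-0.89 -5.17  5.4 ]
```

View pics/d21_c.png

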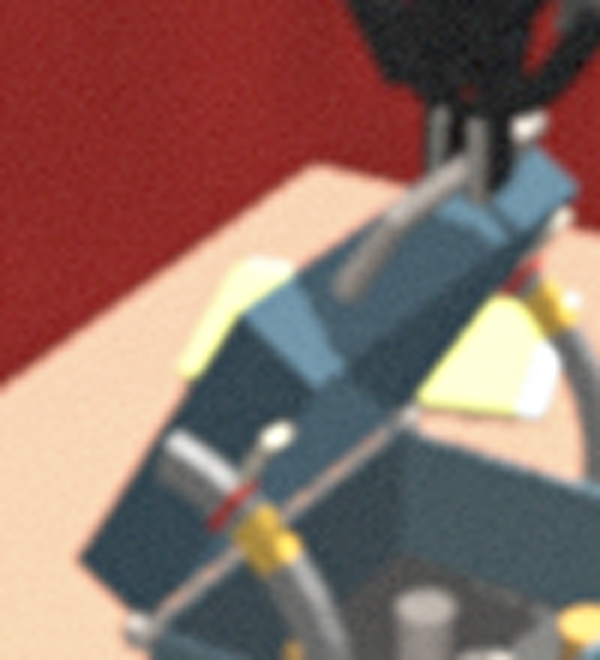

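apply_moves(increments=[[0, -0.46, 0.24, 0, 0], [0, -0.46, 0.25, 0, 0], [0, -0.46, 0.26, 0, 0], [0, -0.45, 0.27, 0, 0], [0, -0.45, 0.28, 0, 0], [0, -0.44, 0.29, 0, 0], [0, -0.2, 0.14, 0, 0], [0, 0, 0, 0, 0]])

```text
time: 23.1
tcp_pos: [0.5432, -0.233, 0.2552]
orientation: [0.725, 0.689, -0.0, 0.0]
contact_force: [-2.7, -3.2, 7.3]
grip_width: 0.0097
```

```bash
python3 ang.py; python3 snap.py side d22 255 80 100 110 6; python3 snap.py wrist w22;python3 ptr.py side 255 80 6 | grep '0.122'
```

```text
t 23.1 th 0.881 r 232.0 (226.4) [ 0.5432 -0.233   0.2552] [-2.7 -3.2  7.3] 0.0097
23.1 [ 0.5432 -0.233   0.2552] 0.009653444238902235 [-2.69 -3.18  7.35]
23.15 [ 0.5433 -0.2331  0.2553] 0.009646984133546702 [-4.82 -4.13  7.61]
0.122 0 [[124.0, 641.0], [312.0, 713.0], [331.0, 721.0], [351.0, 729.0]]
0.122 0.72 [[124.0, 641.0], [261.0, 568.0], [276.0, 561.0], [291.0, 553.0]]
0.122 0.82 [[124.0, 641.0], [247.0, 549.0], [260.0, 539.0], [274.0, 529.0]]
0.122 0.92 [[124.0, 641.0], [232.0, 531.0], [243.0, 519.0], [255.0, 507.0]]
0.122 1.0 [[124.0, 641.0], [218.0, 517.0], [229.0, 503.0], [239.0, 490.0]]
0.122 1.1 [[124.0, 641.0], [201.0, 501.0], [209.0, 486.0], [218.0, 470.0]]
-0.122 0 [[408.0, 411.0], [579.0, 466.0], [597.0, 472.0], [614.0, 478.0]]
-0.122 0.72 [[408.0, 411.0], [542.0, 336.0], [556.0, 328.0], [571.0, 320.0]]
-0.122 0.82 [[408.0, 411.0], [530.0, 319.0], [543.0, 309.0], [556.0, 299.0]]
-0.122 0.92 [[408.0, 411.0], [517.0, 303.0], [529.0, 292.0], [541.0, 280.0]]
-0.122 1.0 [[408.0, 411.0], [506.0, 291.0], [516.0, 279.0], [527.0, 266.0]]
-0.122 1.1 [[408.0, 411.0], [491.0, 278.0], [500.0, 263.0], [508.0, 249.0]]
```

View pics/d22_c.png

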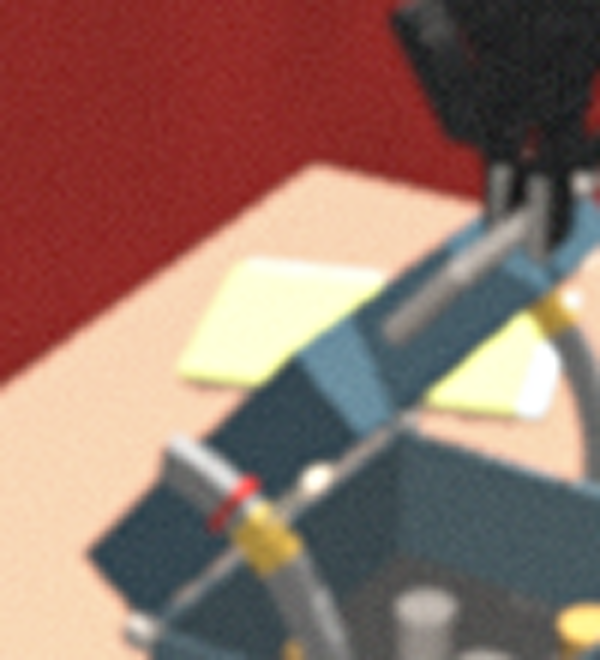

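View pics/w22.png

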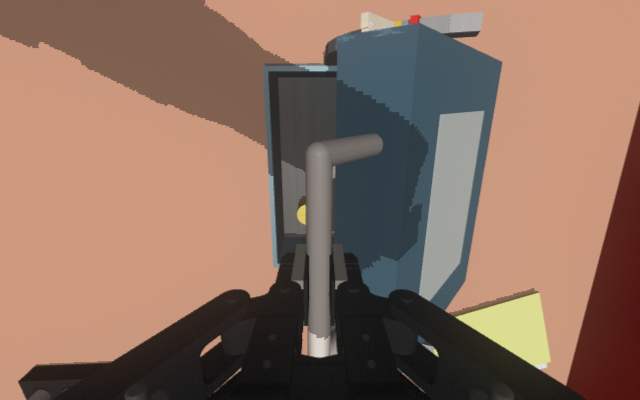

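apply_moves(increments=[[0, -0.44, 0.27, 0, 0], [0, -0.42, 0.26, 0, 0], [0, -0.1, 0.05, 0, 0], [0, 0, 0, 0, 0], [0, 0, 0, 0, 0], [0, 0, 0, 0, 0]])

```text
time: 23.8
tcp_pos: [0.5341, -0.2325, 0.2485]
orientation: [0.725, 0.689, 0.0, -0.0]
contact_force: [0.9, -5.1, -1.6]
grip_width: 0.0095
```

```bash
python3 ang.py; python3 snap.py side d23 255 80 100 110 6; python3 snap.py scene s23 230 150 150 140 5; python3 ptr.py scene 230 150 5
```

```text
t 23.8 th 0.833 r 231.7 (226.4) [ 0.5341 -0.2325  0.2485] [ 0.9 -5.1 -1.6] 0.0095
23.8 [ 0.5341 -0.2325  0.2485] 0.009487793879916277 [ 0.85 -5.1  -1.63]
23.85 [ 0.5341 -0.2325  0.2485] 0.009610497159191985 [ 1.33 -5.13 -1.4 ]
0.122 0 [[621.0, 418.0], [479.0, 325.0], [465.0, 316.0], [451.0, 307.0]]
0.122 0.72 [[621.0, 418.0], [518.0, 292.0], [507.0, 279.0], [496.0, 265.0]]
0.122 0.82 [[621.0, 418.0], [529.0, 292.0], [519.0, 279.0], [509.0, 266.0]]
0.122 0.92 [[621.0, 418.0], [541.0, 293.0], [532.0, 280.0], [523.0, 267.0]]
0.122 1.0 [[621.0, 418.0], [551.0, 296.0], [543.0, 283.0], [536.0, 270.0]]
0.122 1.1 [[621.0, 418.0], [565.0, 300.0], [559.0, 287.0], [552.0, 274.0]]
0.133 0 [[632.0, 404.0], [490.0, 311.0], [476.0, 303.0], [463.0, 294.0]]
0.133 0.72 [[632.0, 404.0], [529.0, 278.0], [519.0, 265.0], [508.0, 252.0]]
0.133 0.82 [[632.0, 404.0], [540.0, 278.0], [531.0, 265.0], [521.0, 251.0]]
0.133 0.92 [[632.0, 404.0], [552.0, 279.0], [544.0, 266.0], [535.0, 253.0]]
0.133 1.0 [[632.0, 404.0], [563.0, 281.0], [555.0, 268.0], [548.0, 255.0]]
0.133 1.1 [[632.0, 404.0], [576.0, 285.0], [570.0, 273.0], [564.0, 260.0]]
-0.122 0 [[357.0, 761.0], [208.0, 649.0], [194.0, 638.0], [180.0, 627.0]]
-0.122 0.72 [[357.0, 761.0], [233.0, 634.0], [220.0, 621.0], [207.0, 607.0]]
-0.122 0.82 [[357.0, 761.0], [243.0, 637.0], [231.0, 624.0], [219.0, 611.0]]
-0.122 0.92 [[357.0, 761.0], [254.0, 642.0], [243.0, 629.0], [232.0, 616.0]]
-0.122 1.0 [[357.0, 761.0], [263.0, 646.0], [253.0, 634.0], [243.0, 622.0]]
-0.122 1.1 [[357.0, 761.0], [276.0, 653.0], [268.0, 642.0], [259.0, 630.0]]
```

View pics/d23_c.png

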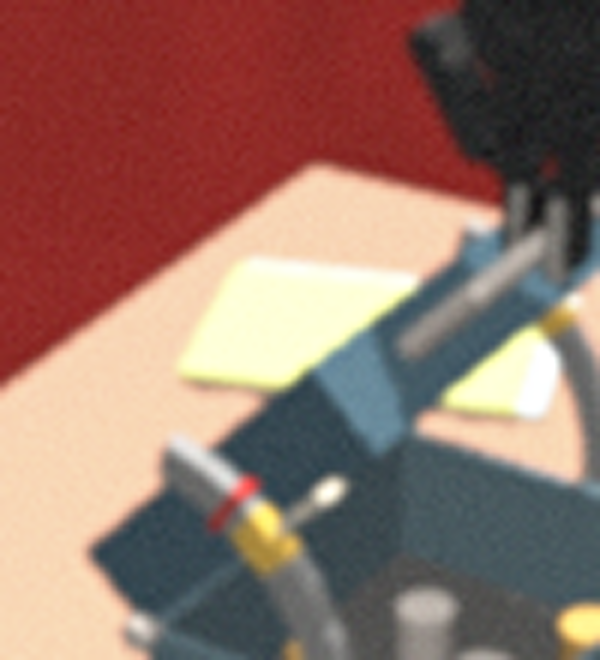

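View pics/s23_c.png

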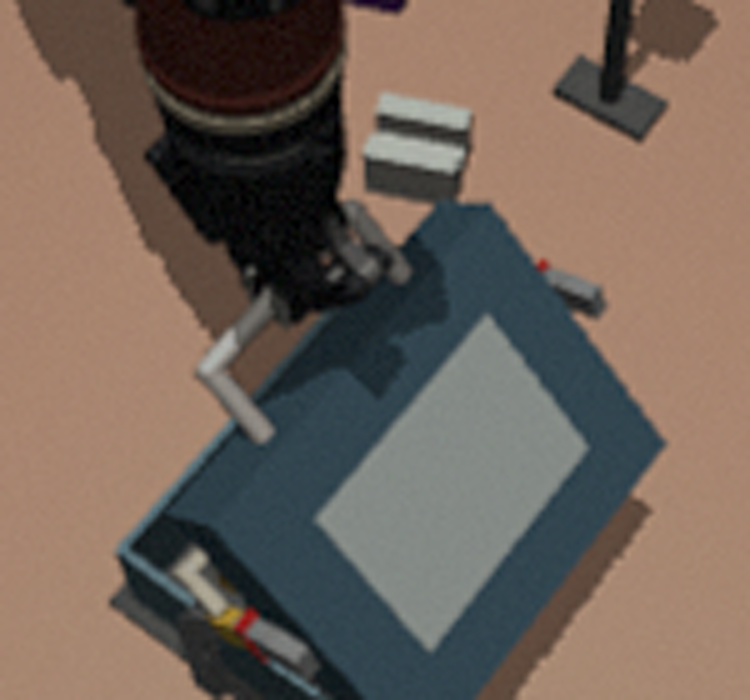

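View pics/d23.png

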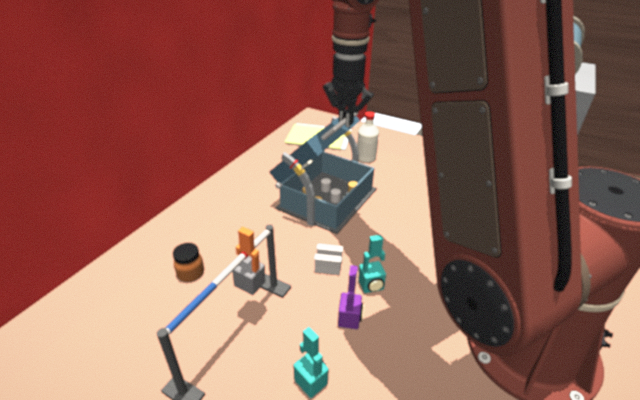

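apply_moves(increments=[[0, 0, 0, 0, 0], [0, 0, 0, 0, 0], [0, 0, 0, 0, 0], [0, 0, 0, 0, 0], [0, 0, 0, 0, 0], [0, 0, 0, 0, 0], [0, 0, 0, 0, 0], [0, 0, 0, 0, 0]])

```text
time: 24.7
tcp_pos: [0.5341, -0.2325, 0.2485]
orientation: [0.725, 0.689, 0.0, -0.0]
contact_force: [0.2, -4.8, -0.8]
grip_width: 0.0093
```

```bash
python3 ang.py; python3 snap.py wrist w24
```

```text
t 24.7 th 0.833 r 231.6 (226.4) [ 0.5341 -0.2325  0.2485] [ 0.2 -4.8 -0.8] 0.0093
24.7 [ 0.5341 -0.2325  0.2485] 0.009344928704516937 [ 0.19 -4.8  -0.84]
```

View pics/w24.png

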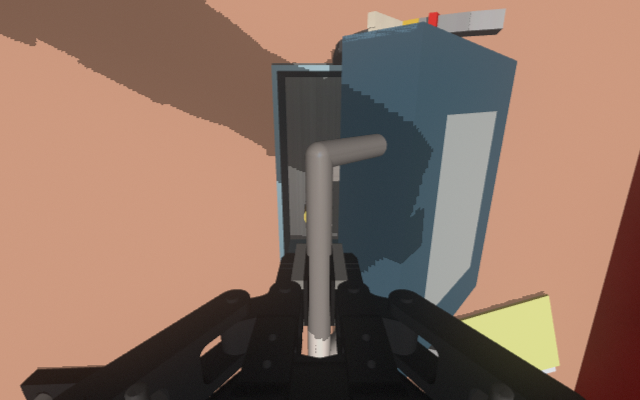

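The hood is steady with its pointers in the yellow band and the bar still gripped. The lamp hangs on the red band at side (247,262), and the bottle, jar and vee block are where they were. I'm handing in.

```bash
python3 -c "
from rig import *
print(finish_job())"
```

```text
the job is handed in; nothing more can be done
None
```

The job is handed in at about 25 s, with the gripper still holding the hood's bar.

- **Lamp:** I hooked the orange-handled lamp onto the blue end of the rail, slid it along without lifting it, and released it on the red band. In the close view before leaving, its hook was about 0.5 mm off the band's centre. The last side view showed it still hanging there.
- **Hood:** I raised it by its bar to about 1.15 rad, with the pointers clearly past the red line. I then brought it slowly back to about 0.82 rad. The near-side pointer is in the yellow band in the side view. It stayed still for nearly a second before hand-in, with about 5 N at the wrist.
- **Bystanders:** the bottle, jar, vee block and look-alike lamps were untouched and in place in the last views.

**Checks that disagreed:**
- The bar radius I worked out from the arm's pose drifted to about 232 mm, against the nominal 226 mm. The bar probably slid about 7 mm towards the fingertips during the lift. Allowing for that gives 0.816 rad, against 0.833 without it; both are within the band.
- While lifting, the wrist force briefly reached about 24 N along the line to the hinge, and I eased it off.

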